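# Pin the shaker's run lever and lock its speed

### The arm

A 7-joint arm with a two-finger parallel gripper is mounted at the origin on a cart in front of the work surface, level with it; the furniture and walls round the work are solid. World frame = base frame: x ahead of the robot, y to its left, z up, the work surface at z = 0. Lengths are in m, angles in rad, forces in N, time in s.
With the tool pointing down it reaches from about 0.4 to 0.85 m from the base axis. Payload 10.4 kg.
Tool frame: the origin (TCP) lies between the finger pads; the fingertips stand tcp_to_tips ahead of it and the grasp point (between the pads) lies 8 mm behind it (tcp_to_tips is the distance from the TCP to the fingertips, in m); z points along the fingers, y is the line along which they close (so a half turn about z gives the same grasp; the last joint's range is limited). The gripper opens to 85 mm and grips with 20 to 120 N. Pads are 22 mm wide; open, the fingers measure 114 mm over their backs; the gripper's body (76 mm by 85 mm) begins 54 mm behind the grasp point. The pads swing forward as they close: fully open they stand 13 mm farther back than shut.
Start: joints at [1.23, 0.332, -0.065, 1.46, 0.022, 1.35, -0.088], TCP at [0.195, -0.594, 0.242] pointing down, gripper open.
Joint ranges: [-2.6, 2.6], [-0.5, 2.12], [-1.47, 1.34], [0.16, 2.42], [-1.27, 4.41], [0.06, 2.06], [-2.6, 2.6]. Speed limits (rad/s): [2.22, 2.22, 2.79, 2.79, 3.14, 3.14, 3.14].

### API

Orientations are given as a unit quaternion [x, y, z, w].
In Python, from workcell import * gives the robot as it stands.
- The arm moves only by the tool apply_moves, never from a script. Its argument "rows" is a list of rows, each an object of numbers: "x", "y", "z": the shift along the tool's x, y, z in mm; "ax", "ay", "az": the turn, a rotation vector about the tool's x, y, z in degrees; "gripper": the closure, from 0 (fully open) to 1 (shut). A call has 1 to 5 rows; each row shifts and turns the commanded pose from where the row before left it, along the tool's axes as they then stand; what a row does not reach is not made up. A row lasts 1/12 s, in which the tool goes at most 41.7 mm and 7.16 degrees, less where a joint would pass 70% of its speed; a pose out of reach is approached as far as the arm can. A call with a gripper value outside its range is refused whole. The fingers move at their own pace and stop on an object; "newtons" is the grip in N (left out, the last holds). Time passes only in rows, so rows that do not move let the fingers close. It gives the time, the measured TCP pose, the force, the opening and the grip force at its end, in the units of the state.
- get_obs(): the state, without advancing time (a new reading comes with each control period).
- camera(name): name is "side" or "top" or "wrist"; returns a dict with "color" (480x640x3 uint8, red, green, blue), "fov_y" (degrees; the focal length in pixels is half the picture's height over the tangent of half this angle, whatever the lens; pixels are square), "cx", "cy" (the principal point, pixels), "rvec" (rotation vector, rad) and "tvec" (3), from world to camera coordinates, as OpenCV has them. Camera axes: x right, y down, z forward; pixel columns grow to the right and rows downward; lengths in m; the calibration is good to about 2 mm. A picture is of the moment at which its call begins. There is no depth.
- hand_in(): hands the job in; it is judged then, once.
The state is a dict: "clock": time; "joint_pos": joint angles; "joint_velocities": joint speeds; "tau": joint torques, N m; "position": TCP position; "ee_rot": TCP orientation; "ft_force": force on the tool from outside, world axes, zero at the start; "torque": the same for the moment, N m; "grip_width": opening from 0.0 (shut) to 1.0 (fully open); "grasp_force": force on a finger pad.
Only numpy, scipy, OpenCV 4.12 (cv2) and the standard library are available. Lean on these libraries where they do the work, as an engineer would, in place of code of your own. Each camera call takes 0.05 s, during which the arm holds its last target. There are 200 camera calls.

### The job

Make the bench shaker ready for a long run. Swing its sprung run lever round counter-clockwise past the hole in the deck and pin it there: the pull pin from the small grey stand must stand fully down in the hole and hold the lever from springing back (with one hand, push the lever with the pin itself or with the fingers that hold it). Also turn the speed knob clockwise until its pointer is at the single long mark and then turn the lock ring under it by its peg clockwise until tight against its stop; leave the bottles and the tub round about standing where they are.

Things in the scene. Friction and masses are not known exactly. Their poses are not given: they have to be found in the camera images.
- shaker: Fixed bench tube shaker, white. Origin on the table under the middle of its control deck; x runs front to back, y to the left, z up. Flat deck 150 mm (x) by 270 mm (y), top 45 mm above the table; lever on its left, dial on its right. Behind (x 75 to 167, y -110 to 110 mm) a platform with a fixed wire tube rack, top 110 mm above the table.
- run_lever (a joint): Sprung lever, a flat steel bar 12 mm wide, from 5 to 15 mm above the deck, on a vertical pivot. 0 = at rest on its stop, pointing from the pivot at 145 deg from the shaker's +x; grows counter-clockwise seen from above, to 1.35. Spring drives it to 0: 60 mm from the pivot 1.1 N at 0, 4.6 N at 0.96. A pin in the hole holds its clockwise edge at about 0.96.
- lever_pivot (a point): The lever's pivot axis, at the lever's mid height (10 mm above the deck). The pivot stud rises to 20 mm above the deck. The rest stop is an 8 mm post, 14 mm high, 30 mm from the pivot, on the lever's clockwise side.
- lever_handle (a point): Middle of the round black handle knob (16 mm diameter, from 15 to 36 mm above the deck) on the lever, 100 mm from the pivot.
- pin_hole (a point): Centre of the mouth of the pin hole in the deck, level with the deck top, 60 mm from the pivot: round, about 11 mm wide, 16 mm deep, vertical. Axes as the shaker's. With the lever at rest it lies open on the counter-clockwise side of the bar.
- pin_tip (a point): Lower end of the loose pull pin's shank; the pin's axis points up along z.
- pin_grip (a point): Centre of the loose pull pin's flat black grip tab, 57 mm above its tip. Tab 26 mm (its x) by 10 mm thick (its y) by 26 mm high; below it a collar (14 mm diameter, 41 to 45 mm above the tip) and an 8 mm round steel shank. Pin 70 mm long, 50 g; starts upright in the stand, its tip 8 mm above the table.
- pin_stand: Fixed grey block 46 x 46 x 30 mm with one loose vertical hole 22 mm deep in its top; the pin waits in it, left or right of the shaker. Origin at the centre of its underside. Mind the grey analyser, 400 mm high, that stands on the table behind the left end (beyond about x 0.48 m, y 0.25 m) and the low photometer on the right.
- speed_knob (a joint): Angle (rad) of the black speed knob; grows as it turns clockwise seen from above, 0 to 2.6; it stays where it is left (0.04 N m friction). At value v its pointer looks in the shaker frame at 60 degrees minus v from +x. The long mark is at 1.50; the short marks stand every 0.30 from 0 to 2.4.
- knob_grip (a point): On the knob's vertical axis, at the height to grip it, 43 mm above the deck. The knob's upright bar is 36 mm long (along the point's x, the way the pointer looks), 10 mm thick and reaches from 18 to 55 mm above the deck, over a disc of 40 mm diameter whose pointer nose reaches 28 mm from the axis, 19 mm above the deck.
- lock_ring (a joint): Angle (rad) of the aluminium lock ring under the knob (50 mm diameter, top 11 mm above the deck, same vertical axis); grows as it turns clockwise seen from above, from 0 (slack) to 1.15 = tight, a hard stop. At value v its arm looks in the shaker frame at 215 degrees minus v from +x. Friction 0.12 N m: it stays where it is left.
- ring_peg (a point): The upright peg at the end of the ring's arm: 10 mm diameter, 48 mm from the axis, top 34 mm above the deck; this point is 23 mm above the deck.
- saline_mid (a point): Bystander: loose white saline bottle, 68 mm diameter, 165 mm high; this point half-way up.
- swabs_mid (a point): Bystander: loose tub of cotton buds, 77 mm diameter, 80 mm high; this point half-way up.
- oil_mid (a point): Bystander: loose brown dropper bottle with a black cap, 28 mm diameter, 60 mm high, left standing on the deck between lever and dial; this point half-way up.

How it is judged:
By the outcome, as a careful person would: the job done as asked, in the order asked, and still so for the second after the job is handed in, with the robot touching nothing.
It also fails if it takes over 72 s, if anything falls off the work surface, if the arm or the gripper's body presses on something with over 40 N, if the wrist force passes 120 N, or if a joint passes its speed limit or range.

## Working session

There is one attempt and no reset: what is moved stays moved. The work goes in short steps, Python scripts to look and compute and a tool call to move; the robot and the scene stay as the last step left them, time stands still between calls to the robot, and variables do not carry over. Pictures are saved under pics/ and viewed, at most 10 in all, crops included, and the job is handed in when it is done.

Besides the shell and the picture viewer there is one more tool, called by a JSON object that holds its "method" and its "body". apply_moves: Moves the arm, as the interface text tells. Its arguments: {"type":"object","properties":{"rows":{"type":"array","items":{"type":"object","properties":{"x":{"type":"number"},"y":{"type":"number"},"z":{"type":"number"},"ax":{"type":"number"},"ay":{"type":"number"},"az":{"type":"number"},"gripper":{"type":"number"}}}},"newtons":{"type":"number"}},"required":["rows"]}

```bash
ls; mkdir -p pics; cat > h.py <<'E'
from workcell import *
import numpy as np, cv2
from scipy.spatial.transform import Rotation as R
def K(c):
    f=240/np.tan(np.radians(c["fov_y"])/2); return np.array([[f,0,c["cx"]],[0,f,c["cy"]],[0,0,1.]])
def ray(c,u,v):
    M=R.from_rotvec(np.ravel(c["rvec"])).as_matrix(); t=np.ravel(c["tvec"])
    d=M.T@np.linalg.inv(K(c))@[u,v,1.]; return -M.T@t, d/np.linalg.norm(d)
def plane(c,u,v,z):
    o,d=ray(c,u,v); return o+d*(z-o[2])/d[2]
def tri(obs):
    A=np.zeros((3,3));b=np.zeros(3);P=[]
    for c,u,v in obs:
        o,d=ray(c,u,v);Q=np.eye(3)-np.outer(d,d);A+=Q;b+=Q@o;P.append((o,d))
    x=np.linalg.solve(A,b); return x,[1000*np.linalg.norm((np.eye(3)-np.outer(d,d))@(x-o)) for o,d in P]
def proj(c,p):
    M=R.from_rotvec(np.ravel(c["rvec"])).as_matrix(); q=K(c)@(M@np.asarray(p,float)+np.ravel(c["tvec"])); return q[:2]/q[2]
def snap(n,tag):
    import pickle
    c=camera(n); cv2.imwrite(f"pics/{tag}.png",c["color"][:,:,::-1]); pickle.dump(c,open(f"pics/{tag}.pkl","wb")); return c
def load(tag):
    import pickle
    return pickle.load(open(f"pics/{tag}.pkl","rb"))
E
python3 - <<'E'
from h import *
for n in("side","top","wrist"):
    c=snap(n,n+"0"); print(n,c["fov_y"],ray(c,320,240))
o=get_obs(); print(o, [k for k in globals() if 'tcp' in k])
E
```

```text
pics
side 49.76085665988516 (array([-0.05354642,  0.82933692,  0.55629259]), array([ 0.48372141, -0.7610222 , -0.43227168]))
top 52.55482222180199 (array([0.32737168, 0.03050371, 1.19921023]), array([ 0.11409245,  0.01543845, -0.99335017]))
wrist 58.79832672142642 (array([ 0.25801056, -0.57376947,  0.37235554]), array([-0.25509091, -0.06977856, -0.96439597]))
{'clock': 0.15, 'joint_pos': array([ 1.23040681,  0.33271501, -0.06465668,  1.46069973,  0.02159891,
        1.34991009, -0.08850723]), 'joint_velocities': array([ 0.00015328, -0.00330944,  0.00103037, -0.0028695 ,  0.00162018,
       -0.00130157, -0.00070618]), 'tau': array([ 1.46300063e-03, -6.25827527e+01,  4.98285843e-02, -3.91850603e+01,
        1.64157967e-02,  7.50175794e-03, -1.26938383e-05]), 'position': array([ 0.19519004, -0.59347142,  0.24172913]), 'ee_rot': array([ 9.87405206e-01,  1.58210906e-01, -1.09838228e-04, -5.06902576e-04]), 'ft_force': array([-0.83139397,  0.4960266 ,  1.047855  ]), 'torque': array([ 0.05492788, -0.00446758, -0.01520378]), 'grasp_force': 0.0, 'grip_width': 0.998551925209819} ['tcp_to_tips']
```

View pics/top0.png

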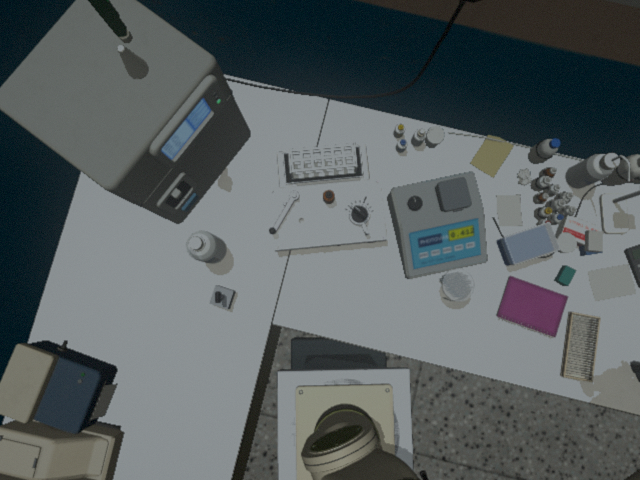

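View pics/side0.png

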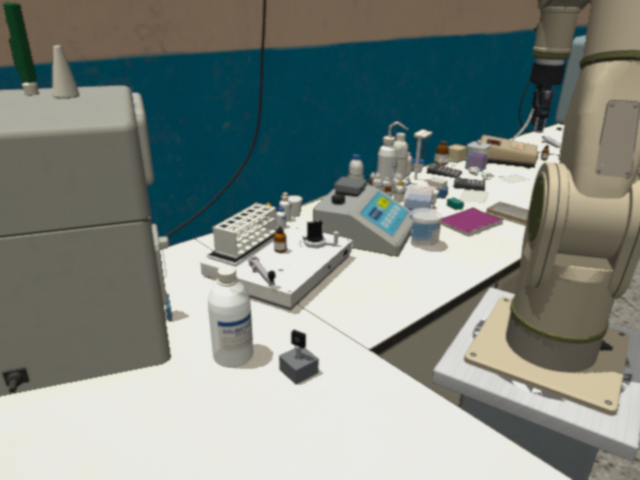

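```bash
python3 -c "
from h import *
print(tcp_to_tips)"
```

```text
0.011
```

The top view shows the deck with its front edge running from about (275,250) to (386,241). The lever goes from its pivot at about (296,195) to the handle at (272,231), and the hole looks to be at (301,219). The dial is at (360,213), the oil bottle at (329,197), the stand with the pin at (222,297) and the saline bottle at (203,245). In the side view the pin tab is at (298,339).

```bash
python3 - <<'E'
from h import *
t=load("top0");s=load("side0")
for n,u,v,z in [("FL",275,250,.045),("FR",386,241,.045),("pivot",296,195,.055),("handle",272,231,.07),("hole",301,219,.045),("knob",360,213,.09),("oil",329,195,.1),("stand",222,298,.03),("saline",203,243,.165),("swab",457,285,.08)]:
    print(n,plane(t,u,v,z).round(4))
print(tri([(t,219,297),(s,298,339)]), tri([(t,272,231),(s,271,275)]))
i=t["color"][140:310,190:410,::-1]; cv2.imwrite("pics/topc.png",cv2.resize(i,(770,595),interpolation=cv2.INTER_CUBIC))
E
```

```text
FL [0.4382 0.1561 0.045 ]
FR [ 0.4542 -0.1092  0.045 ]
pivot [0.5685 0.1037 0.055 ]
handle [0.4807 0.1601 0.07  ]
hole [0.5117 0.0931 0.045 ]
knob [ 0.5156 -0.0459  0.09  ]
oil [0.5574 0.0249 0.1   ]
stand [0.3273 0.2852 0.03  ]
saline [0.445  0.2969 0.165 ]
swab [ 0.3454 -0.2643  0.08  ]
(array([0.33019479, 0.28503683, 0.06406853]), [np.float64(0.5684591090546524), np.float64(0.5684591090546375)]) (array([0.4803277 , 0.15978299, 0.07342104]), [np.float64(0.15990574742521194), np.float64(0.1599057474250747)])
```

View pics/topc.png

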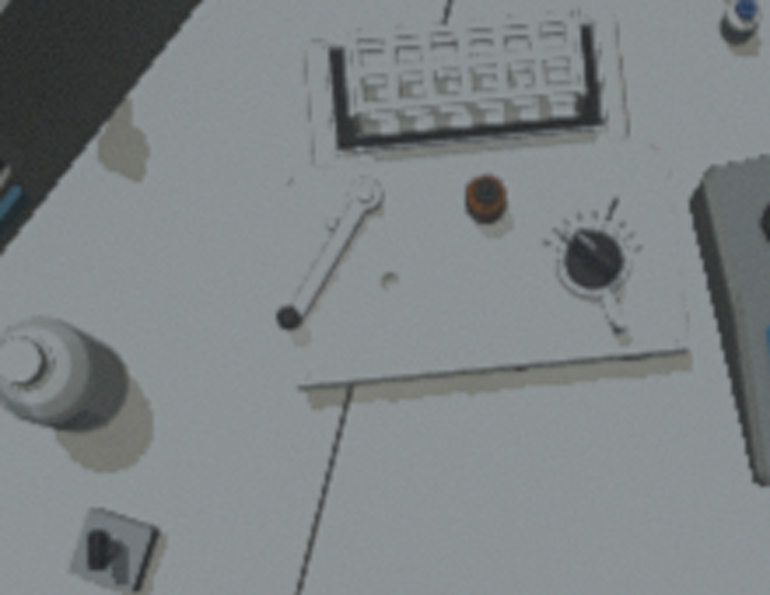

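The crop refines the points, given as full-image pixels: pivot (294.6,195.4), hole (301.4,219.7), knob bar (359.7,213.7) pointing up-left, and peg (367,234). Next I'll write a planner that turns a target pose into tool-frame rows, then go round to the pin.

```bash
cat >> h.py <<'E'
def plan(tgts,dmax=39,amax=7,p=None,q=None):
    """targets: [x,y,z (mm), tool-x yaw deg (tool down)] -> rows in tool axes, grouped by 5"""
    o=get_obs(); p=o["position"]*1000 if p is None else np.array(p,float); q=R.from_quat(o["ee_rot"]) if q is None else q
    out=[]
    for x,y,z,yaw in tgts:
        T=R.from_euler("z",yaw,degrees=True)*R.from_euler("x",180,degrees=True); t=np.array([x,y,z],float)
        rv=(q.inv()*T).as_rotvec(degrees=True)
        n=max(1,int(np.ceil(max(np.linalg.norm(t-p)/dmax,np.linalg.norm(rv)/amax))))
        p0=p.copy()
        for k in range(1,n+1):
            s=np.round(q.inv().apply(p0+(t-p0)*k/n-p),1); r=np.round((q.inv()*T).as_rotvec(degrees=True)/(n-k+1),1)
            out.append((*s,*r)); p=p+q.apply(s); q=q*R.from_rotvec(r,degrees=True)
    for i,r in enumerate(out):
        print(("" if i%5 else "--\n")+",".join(f'"{k}":{v:g}' for k,v in zip(("x","y","z","ax","ay","az"),r) if abs(v)>1e-9))
def st():
    o=get_obs(); e=R.from_quat(o["ee_rot"]).as_matrix()
    print("t %.2f"%o["clock"],(o["position"]*1000).round(1),"yaw %.1f tilt"%np.degrees(np.arctan2(e[1,0],e[0,0])),e[:2,2].round(3),"F",o["ft_force"].round(1),"w %.3f g %.1f"%(o["grip_width"],o["grasp_force"]),"q",o["joint_pos"].round(2))
E
python3 - <<'E'
from h import *
plan([(420,-430,280,55),(530,-220,290,90),(560,0,290,125),(480,180,290,165),(345,285,260,195)])
E
```

```text
--
"x":33.1,"y":-10.6,"z":-4.8,"az":-4.6
"x":33.8,"y":-8,"z":-4.7,"az":-4.6
"x":34.4,"y":-5.2,"z":-4.8,"az":-4.6
"x":34.6,"y":-2.4,"z":-4.8,"az":-4.6
"x":34.8,"y":0.3,"z":-4.8,"az":-4.6
--
"x":34.6,"y":3.1,"z":-4.7,"az":-4.6
"x":34.2,"y":5.9,"z":-4.8,"az":-4.6
"x":33.7,"y":8.7,"z":-4.8,"ax":-0.1,"az":-4.6
"x":33.6,"y":-4.3,"z":-1.4,"az":-5
"x":33.8,"y":-1.4,"z":-1.4,"az":-5
--
"x":33.9,"y":1.5,"z":-1.4,"az":-5
"x":33.5,"y":4.5,"z":-1.5,"az":-5
"x":33,"y":7.5,"z":-1.4,"az":-5
"x":32.3,"y":10.2,"z":-1.4,"az":-5
"x":31.3,"y":13.1,"z":-1.4,"ax":0.1,"az":-5
--
"x":36.7,"y":5,"az":-5.8
"x":35.9,"y":8.7,"az":-5.8
"x":34.9,"y":12.2,"az":-5.8
"x":33.5,"y":15.8,"az":-5.9
"x":31.7,"y":19.1,"az":-5.8
--
"x":29.6,"y":22.2,"az":-5.9
"x":32.2,"y":6.3,"az":-6.7
"x":31.3,"y":10,"az":-6.7
"x":29.9,"y":13.6,"az":-6.6
"x":28.1,"y":16.9,"az":-6.7
--
"x":26,"y":20.1,"az":-6.6
"x":23.5,"y":22.9,"az":-6.7
"x":31.5,"y":13.3,"z":6,"az":-6
"x":29.9,"y":16.5,"z":6,"az":-6
"x":28.1,"y":19.6,"z":6.1,"az":-6
--
"x":25.8,"y":22.4,"z":6,"az":-6
"x":23.4,"y":25,"z":6,"az":-6
```

{"method": "apply_moves", "body": {"rows": [{"x": 33,"y": -11,"z": -5,"az": -4.6},{"x": 34,"y": -8,"z": -5,"az": -4.6},{"x": 34,"y": -5,"z": -5,"az": -4.6},{"x": 35,"y": -2,"z": -5,"az": -4.6},{"x": 35,"y": 0,"z": -5,"az": -4.6}]}}

```text
invalid input at $.rows[0]: expected keys x, y, z, ax, ay, az, gripper
```

{"method": "apply_moves", "body": {"rows": [{"x": 35,"y": 3,"z": -5,"az": -4.6},{"x": 34,"y": 6,"z": -5,"az": -4.6},{"x": 34,"y": 9,"z": -5,"az": -4.6},{"x": 34,"y": -4,"z": -1,"az": -5},{"x": 34,"y": -1,"z": -1,"az": -5}]}}

```text
invalid input at $.rows[0]: expected keys x, y, z, ax, ay, az, gripper
```

{"method": "apply_moves", "body": {"rows": [{"x": 34,"y": 2,"z": -1,"az": -5},{"x": 34,"y": 5,"z": -2,"az": -5},{"x": 33,"y": 8,"z": -1,"az": -5},{"x": 32,"y": 10,"z": -1,"az": -5},{"x": 31,"y": 13,"z": -1,"az": -5}]}}

```text
invalid input at $.rows[0]: expected keys x, y, z, ax, ay, az, gripper
```

{"method": "apply_moves", "body": {"rows": [{"x": 37,"y": 5,"az": -5.8},{"x": 36,"y": 9,"az": -5.8},{"x": 35,"y": 12,"az": -5.8},{"x": 34,"y": 16,"az": -5.8},{"x": 32,"y": 19,"az": -5.8}]}}

```text
invalid input at $.rows[0]: expected keys x, y, z, ax, ay, az, gripper
```

```bash
python3 - <<'E'
from h import *
st(); snap("wrist","w1"); plan([(490,180,290,165),(345,285,260,195)])
E
```

```text
t 0.15 [ 195.2 -593.5  241.7] yaw 18.2 tilt [-0.     0.001] F [-0.8  0.5  1. ] w 0.999 g 0.0 q [ 1.23  0.33 -0.06  1.46  0.02  1.35 -0.09]
--
"x":23.7,"y":-29.2,"z":-2.2,"az":-6.7
"x":27,"y":-26.3,"z":-2.1,"az":-6.7
"x":29.8,"y":-22.9,"z":-2.2,"az":-6.7
"x":32.3,"y":-19.3,"z":-2.2,"az":-6.7
"x":34.3,"y":-15.4,"z":-2.1,"az":-6.7
--
"x":35.9,"y":-11.2,"z":-2.2,"az":-6.7
"x":37,"y":-7,"z":-2.2,"az":-6.7
"x":37.6,"y":-2.7,"z":-2.1,"az":-6.7
"x":37.5,"y":1.8,"z":-2.2,"az":-6.7
"x":37.2,"y":6.1,"z":-2.2,"az":-6.7
--
"x":36.1,"y":10.4,"z":-2.1,"az":-6.6
"x":34.7,"y":14.5,"z":-2.2,"az":-6.7
"x":32.8,"y":18.5,"z":-2.2,"az":-6.6
"x":30.5,"y":22.1,"z":-2.1,"az":-6.7
"x":27.7,"y":25.5,"z":-2.2,"az":-6.6
--
"x":24.5,"y":28.5,"z":-2.1,"az":-6.7
"x":21.1,"y":31.2,"z":-2.2,"az":-6.6
"x":17.3,"y":33.4,"z":-2.2,"az":-6.7
"x":13.3,"y":35.1,"z":-2.1,"az":-6.6
"x":9.2,"y":36.5,"z":-2.2,"az":-6.7
--
"x":4.9,"y":37.4,"z":-2.2,"az":-6.6
"x":0.5,"y":37.6,"z":-2.1,"az":-6.7
"x":33.5,"y":12.8,"z":6,"az":-6
"x":31.9,"y":16.2,"z":6,"az":-6
"x":30.1,"y":19.4,"z":6,"az":-6
--
"x":27.8,"y":22.5,"z":6.1,"az":-6
"x":25.4,"y":25.3,"z":6,"az":-6
```

View pics/w1.png

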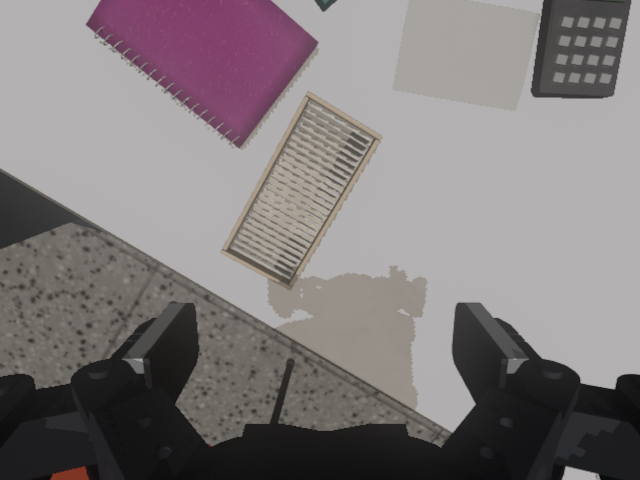

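The moves were refused because every row needs all seven keys, so the arm hasn't moved and this picture is still the start view: fingers in the lower half, notebook at top left. Sending them again in full.

{"method": "apply_moves", "body": {"rows": [{"x": 33,"y": -11,"z": -5,"ax": 0,"ay": 0,"az": -4.6,"gripper": 0},{"x": 34,"y": -8,"z": -5,"ax": 0,"ay": 0,"az": -4.6,"gripper": 0},{"x": 34,"y": -5,"z": -5,"ax": 0,"ay": 0,"az": -4.6,"gripper": 0},{"x": 35,"y": -2,"z": -5,"ax": 0,"ay": 0,"az": -4.6,"gripper": 0},{"x": 35,"y": 0,"z": -5,"ax": 0,"ay": 0,"az": -4.6,"gripper": 0}]}}

```text
clock: 0.62
position: [0.3372, -0.49, 0.2675]
ee_rot: [0.935, 0.354, -0.0, 0.0]
ft_force: [0.3, -0.5, -0.2]
grip_width: 1.001
grasp_force: 0.0
```

{"method": "apply_moves", "body": {"rows": [{"x": 35,"y": 3,"z": -5,"ax": 0,"ay": 0,"az": -4.6,"gripper": 0},{"x": 34,"y": 6,"z": -5,"ax": 0,"ay": 0,"az": -4.6,"gripper": 0},{"x": 34,"y": 9,"z": -5,"ax": 0,"ay": 0,"az": -4.6,"gripper": 0},{"x": 34,"y": -4,"z": -1,"ax": 0,"ay": 0,"az": -5,"gripper": 0},{"x": 34,"y": -1,"z": -1,"ax": 0,"ay": 0,"az": -5,"gripper": 0}]}}

```text
clock: 1.03
position: [0.4545, -0.3682, 0.2842]
ee_rot: [0.842, 0.539, 0.0, -0.0]
ft_force: [-0.1, -0.9, -0.3]
grip_width: 1.002
grasp_force: 0.0
```

{"method": "apply_moves", "body": {"rows": [{"x": 34,"y": 2,"z": -1,"ax": 0,"ay": 0,"az": -5,"gripper": 0},{"x": 34,"y": 5,"z": -2,"ax": 0,"ay": 0,"az": -5,"gripper": 0},{"x": 33,"y": 8,"z": -1,"ax": 0,"ay": 0,"az": -5,"gripper": 0},{"x": 32,"y": 10,"z": -1,"ax": 0,"ay": 0,"az": -5,"gripper": 0},{"x": 31,"y": 13,"z": -1,"ax": 0,"ay": 0,"az": -5,"gripper": 0}]}}

```text
clock: 1.45
position: [0.5335, -0.2185, 0.2904]
ee_rot: [0.706, 0.709, -0.0, 0.0]
ft_force: [0.4, 0.2, 0.4]
grip_width: 1.006
grasp_force: 0.0
```

{"method": "apply_moves", "body": {"rows": [{"x": 37,"y": 5,"z": 0,"ax": 0,"ay": 0,"az": -5.8,"gripper": 0},{"x": 36,"y": 9,"z": 0,"ax": 0,"ay": 0,"az": -5.8,"gripper": 0},{"x": 35,"y": 12,"z": 0,"ax": 0,"ay": 0,"az": -5.8,"gripper": 0},{"x": 34,"y": 16,"z": 0,"ax": 0,"ay": 0,"az": -5.8,"gripper": 0},{"x": 32,"y": 19,"z": 0,"ax": 0,"ay": 0,"az": -5.8,"gripper": 0}]}}

```text
clock: 1.87
position: [0.558, -0.0338, 0.2904]
ee_rot: [0.505, 0.863, -0.0, 0.0]
ft_force: [1.0, -0.2, 0.2]
grip_width: 1.0
grasp_force: 0.0
```

```bash
python3 - <<'E'
from h import *
st(); snap("wrist","w2"); plan([(490,180,290,165),(345,285,260,195)])
E
```

```text
t 1.87 [558.  -33.8 290.4] yaw 119.3 tilt [ 0. -0.] F [ 1.  -0.2  0.2] w 1.000 g 0.0 q [ 0.56  0.23 -0.68  1.54  0.14  1.43  0.38]
--
"x":30.1,"y":6.3,"z":0.2,"az":-6.4
"x":29.3,"y":9.7,"z":0.2,"az":-6.4
"x":28,"y":12.8,"z":0.2,"az":-6.4
"x":26.4,"y":15.9,"z":0.2,"az":-6.4
"x":24.5,"y":18.7,"z":0.2,"ax":0.1,"az":-6.4
--
"x":22.2,"y":21.3,"z":0.1,"ax":0.1,"az":-6.4
"x":19.7,"y":23.7,"z":0.1,"az":-6.3
"x":33.4,"y":12.8,"z":6,"az":-6
"x":32,"y":16.1,"z":6.1,"az":-6
"x":30,"y":19.5,"z":6,"az":-6
--
"x":27.9,"y":22.4,"z":6,"az":-6
"x":25.4,"y":25.3,"z":6.1,"az":-6
```

{"method": "apply_moves", "body": {"rows": [{"x": 30,"y": 6,"z": 0,"ax": 0,"ay": 0,"az": -6.4,"gripper": 0},{"x": 29,"y": 10,"z": 0,"ax": 0,"ay": 0,"az": -6.4,"gripper": 0},{"x": 28,"y": 13,"z": 0,"ax": 0,"ay": 0,"az": -6.4,"gripper": 0},{"x": 26,"y": 16,"z": 0,"ax": 0,"ay": 0,"az": -6.4,"gripper": 0},{"x": 25,"y": 19,"z": 0,"ax": 0,"ay": 0,"az": -6.4,"gripper": 0}]}}

```text
clock: 2.33
position: [0.5125, 0.1127, 0.2903]
ee_rot: [0.248, 0.969, -0.0, 0.0]
ft_force: [0.5, 0.3, -0.8]
grip_width: 0.999
grasp_force: 0.0
```

```bash
python3 -c "
from h import *
snap('wrist','w3'); st()"
```

```text
t 2.38 [510.1 120.  290.8] yaw 152.2 tilt [0.    0.002] F [-2.6  5.3  1.2] w 1.000 g 0.0 q [ 0.45  0.16 -0.85  1.62  0.12  1.42  0.68]
```

{"method": "apply_moves", "body": {"rows": [{"x": 22,"y": 21,"z": 0,"ax": 0,"ay": 0,"az": -6.4,"gripper": 0},{"x": 20,"y": 24,"z": 0,"ax": 0,"ay": 0,"az": -6.3,"gripper": 0},{"x": 33,"y": 13,"z": 6,"ax": 0,"ay": 0,"az": -6,"gripper": 0},{"x": 32,"y": 16,"z": 6,"ax": 0,"ay": 0,"az": -6,"gripper": 0},{"x": 30,"y": 20,"z": 6,"ax": 0,"ay": 0,"az": -6,"gripper": 0}]}}

```text
clock: 2.8
position: [0.4085, 0.2368, 0.2718]
ee_rot: [-0.017, 1.0, 0.0, -0.0]
ft_force: [0.1, 0.4, 0.7]
grip_width: 1.004
grasp_force: 0.0
```

{"method": "apply_moves", "body": {"rows": [{"x": 28,"y": 22,"z": 6,"ax": 0,"ay": 0,"az": -6,"gripper": 0.4},{"x": 25,"y": 25,"z": 6,"ax": 0,"ay": 0,"az": -6,"gripper": 0.4}]}}

```text
clock: 2.97
position: [0.3516, 0.2791, 0.2599]
ee_rot: [-0.121, 0.993, -0.0, 0.0]
ft_force: [0.2, -0.4, -0.2]
grip_width: 0.747
grasp_force: 0.0
```

```bash
python3 - <<'E'
from h import *
st(); a=snap("wrist","w4")["color"]; b=load("w2")["color"]; c=load("w3")["color"]
im=np.vstack([np.hstack([a,b]),np.hstack([c,c*0])])[:,:,::-1]
for k,p in (("pin",(330,285,65)),("stand",(330,285,30))): print(k,proj(load("w4"),np.array(p)/1000))
for w in("w2","w3"):
  for k,p in (("hole",(512,93,45)),("pivot",(570,105,55)),("handle",(480,160,75)),("knob",(515,-46,100))): print(w,k,proj(load(w),np.array(p)/1000).round())
cv2.imwrite("pics/m1.png",cv2.resize(im,(800,600),interpolation=cv2.INTER_AREA))
E
```

```text
t 2.97 [351.6 279.1 259.9] yaw -166.1 tilt [ 0. -0.] F [ 0.2 -0.4 -0.2] w 0.747 g 0.0 q [ 0.34 -0.04 -1.06  1.83 -0.04  1.33  1.1 ]
pin [340.33338281 185.4926152 ]
stand [338.90346751 179.58936333]
w2 hole [352.  36.]
w2 pivot [423.  58.]
w2 handle [363. -88.]
w2 knob [268. 198.]
w3 hole [306. 209.]
w3 pivot [349. 260.]
w3 handle [358. 141.]
w3 knob [157. 306.]
```

View pics/m1.png

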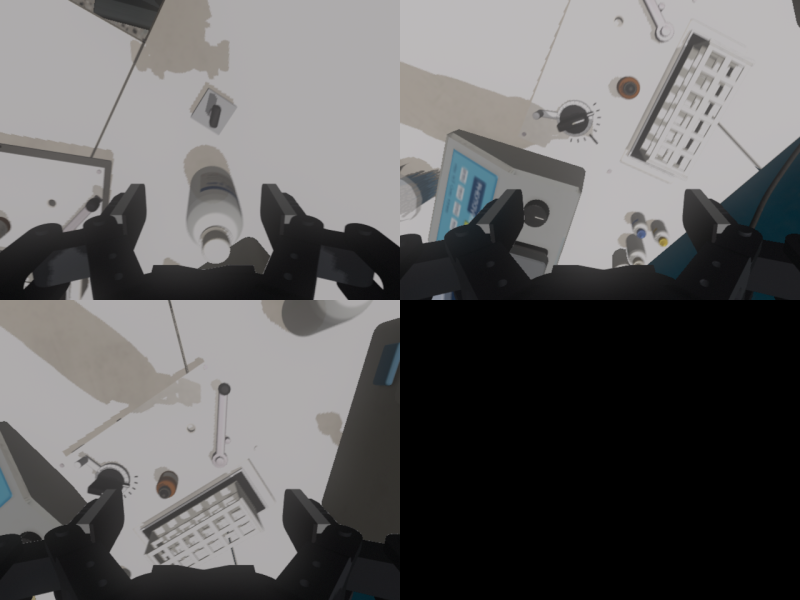

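w4 (top left) shows the pin tab at about full-image (344,176), against a predicted (340,185). w3 (bottom left) shows the hole at about (305,206), the pivot at (350,254) and the handle at (358,142). w2 (top right) shows the knob at (280,192), with its pointer left of the long mark. I'll zoom in on these.

```bash
python3 - <<'E'
from h import *
a=load("w4")["color"][120:220,290:400]; b=load("w3")["color"][110:290,250:450]; c=load("w2")["color"][140:240,210:330]
f=lambda i,w,h:cv2.resize(i,(w,h),interpolation=cv2.INTER_CUBIC)
cv2.imwrite("pics/m2.png",np.hstack([np.vstack([f(a,330,300),f(c,330,300)]),f(b,470,600)])[:,:,::-1])
E
```

```text
(no output)
```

View pics/m2.png

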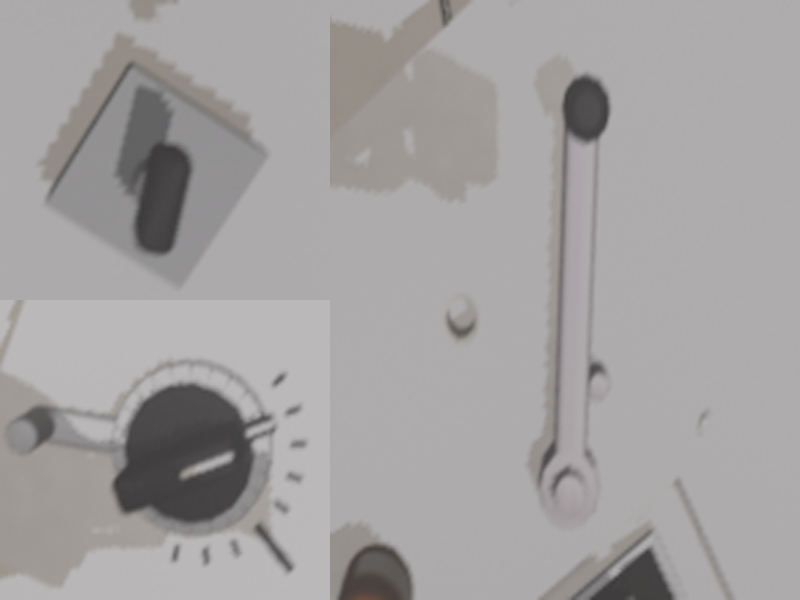

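Zoom: the pin tab is clean and lies nearly vertical in the picture. The hole is at (305.7,204.5), the pivot stud at (351.7,257) and the handle top at (358.9,141.5) in w3. In w2 the ring centre is about (279,189), the pointer nose (309,182), the peg top (219,184) and the long mark runs (303.5,215)–(316,230).

```bash
python3 - <<'E'
from h import *
w2,w3,w4,t,s=map(load,("w2","w3","w4","top0","side0"))
g=w4["color"].max(2); m=np.zeros_like(g); m[120:220,290:400]=(g[120:220,290:400]<72)
n,l,stt,ce=cv2.connectedComponentsWithStats(m)
for i in range(1,n):
    if stt[i,4]>150:
        y,x=np.where(l==i); pts=np.array([plane(w4,a,b,.078)[:2]*1000 for a,b in zip(x,y)],np.float32)
        print(stt[i],ce[i],cv2.minAreaRect(pts), "tri",tri([(w4,*ce[i]),(t,219,297),(s,298,339)])); 
        r=cv2.minAreaRect(pts); bx=cv2.boxPoints(r); e=[bx[1]-bx[0],bx[2]-bx[1]]; e=max(e,key=np.linalg.norm); print("tab yaw",np.degrees(np.arctan2(e[1],e[0])))
P=lambda c,u,v,z:plane(c,u,v,z)*1000
hole=P(w3,305.7,204.5,.045);piv=P(w3,351.7,257,.065);han=P(w3,358.9,141.5,.081)
print("hole",hole,P(t,301.4,219.7,.045),tri([(w3,305.7,204.5),(t,301.4,219.7)]));print("piv",piv,P(t,294.6,195.4,.065));print("han",han,P(t,272.9,230.6,.081),tri([(w3,358.9,141.5),(s,271,272)]))
d=han-piv;print("lever",np.hypot(*d[:2]),np.degrees(np.arctan2(d[1],d[0]))-145);d=hole-piv;print("hole r",np.hypot(*d[:2]),np.degrees(np.arctan2(d[1],d[0])))
ring=P(w2,279,189.3,.056);nose=P(w2,308.9,181.7,.064);peg=P(w2,218.7,184.3,.079);m1=P(w2,303.5,215,.045);m2=P(w2,316.2,230,.045);b1=P(w2,277.3,197.7,.1);b2=P(w2,294.4,191.7,.1)
ang=lambda d:np.degrees(np.arctan2(d[1],d[0]))
print("ring",ring,P(t,359.7,213.7,.1));
for k,q in (("nose",nose),("peg",peg),("m1",m1),("m2",m2),("b1",b1),("b2",b2)): print(k,q.round(1),np.hypot(*(q-ring)[:2]).round(1),ang(q-ring).round(1))
print("bar",ang(b2-b1),"mark",ang(m2-m1))
E
```

```text
[336 168  17  35 346] [343.38150289 184.61849711] ((327.77392578125, 286.59002685546875), (25.18735694885254, 9.866070747375488), 5.343425750732422) tri (array([0.32955847, 0.28597963, 0.06455913]), [np.float64(1.3554863443856195), np.float64(1.328271496569177), np.float64(0.6488979141099489)])
tab yaw 5.343436
hole [508.48661349  94.67473571  45.        ] [509.94172212  92.16994121  45.        ] (array([0.51114898, 0.09291705, 0.03214353]), [np.float64(0.8189406574151887), np.float64(0.8189406574154149)])
piv [565.68365647 109.65828464  65.        ] [565.45936887 106.39189094  65.        ]
han [479.94571087 160.17428076  81.        ] [480.05527314 156.72999936  81.        ] (array([0.47998409, 0.16019823, 0.08022785]), [np.float64(0.023159249539812975), np.float64(0.023159249539803854)])
lever 99.5131206417677 4.493805517650912
hole r 59.127053573782035 -165.32044684778643
ring [518.46872287 -44.34244534  56.        ] [512.33970343 -44.48552758 100.        ]
nose [537.5 -25.   64. ] 27.2 45.5
peg [474.7 -60.2  79. ] 46.5 -160.1
m1 [548.3 -56.2  45. ] 32.1 -21.7
m2 [565.  -62.8  45. ] 50.1 -21.6
b1 [521.2 -42.6 100. ] 3.3 33.2
b2 [530.4 -32.1 100. ] 17.1 45.7
bar 48.55740696806571 mark -21.551419724996332
```

```bash
python3 - <<'E'
from h import *
plan([(328.5,286.5,140,185.3),(328.5,286.5,65,185.3)])
E
```

```text
--
"x":4,"y":1.8,"z":29.8,"az":2.4
"x":4,"y":1.6,"z":29.8,"az":2.4
"x":4.1,"y":1.4,"z":29.8,"az":2.4
"x":4.1,"y":1.2,"z":29.8,"ay":-0.1,"az":2.3
"z":37.5
--
"x":0.1,"y":0.1,"z":37.5
```

{"method": "apply_moves", "body": {"rows": [{"x": 4,"y": 2,"z": 30,"ax": 0,"ay": 0,"az": 2.4,"gripper": 0.5},{"x": 4,"y": 2,"z": 30,"ax": 0,"ay": 0,"az": 2.4,"gripper": 0.5},{"x": 4,"y": 1,"z": 30,"ax": 0,"ay": 0,"az": 2.4,"gripper": 0.5},{"x": 4,"y": 1,"z": 30,"ax": 0,"ay": 0,"az": 2.3,"gripper": 0.5},{"x": 0,"y": 0,"z": 0,"ax": 0,"ay": 0,"az": 0,"gripper": 0.5}]}}

```text
clock: 3.43
position: [0.3335, 0.2795, 0.136]
ee_rot: [-0.035, 0.999, -0.002, -0.003]
ft_force: [-1.2, -1.2, -0.9]
grip_width: 0.5
grasp_force: 0.0
```

```bash
python3 - <<'E'
from h import *
snap("wrist","w5"); st(); plan([(328.5,286.5,65,185.3)]); print(proj(load("w5"),(.3285,.2865,.078)))
w4=load("w5");g=w4["color"].max(2); m=(g<72).astype(np.uint8); m[300:]=0
n,l,stt,ce=cv2.connectedComponentsWithStats(m)
for i in range(1,n):
    if stt[i,4]>150:
        y,x=np.where(l==i); pts=np.array([plane(w4,a,b,.078)[:2]*1000 for a,b in zip(x,y)],np.float32); print(stt[i],cv2.minAreaRect(pts))
E
```

```text
t 3.48 [334.7 280.6 138.8] yaw -175.8 tilt [-0.005 -0.002] F [ 0.2 -0.1  0.8] w 0.500 g 0.0 q [ 0.27  0.11 -1.1   2.01  0.11  1.08  0.77]
--
"x":2.7,"y":3.2,"z":36.9,"ay":-0.1,"az":-0.5
"x":2.7,"y":3.2,"z":36.9,"ax":-0.1,"ay":-0.2,"az":-0.6
[342.76111104 260.13675779]
[  83    0   98   67 4428] ((237.88470458984375, 194.13404846191406), (24.701955795288086, 38.89650344848633), 3.9766876697540283)
[  0  44 160  60 473] ((255.1072540283203, 170.83761596679688), (67.15210723876953, 2.2846627235412598), 74.53418731689453)
[319 180  55  27 251] ((297.263427734375, 285.6213684082031), (26.55963706970215, 2.00525164604187), 71.28731536865234)
[ 331  226   23   60 1092] ((326.5381164550781, 286.0438232421875), (28.736040115356445, 10.101560592651367), 4.976412773132324)
```

{"method": "apply_moves", "body": {"rows": [{"x": 3,"y": 3,"z": 20,"ax": 0,"ay": 0,"az": -0.6,"gripper": 0.5},{"x": 3,"y": 3,"z": 20,"ax": 0,"ay": 0,"az": -0.5,"gripper": 0.5},{"x": 0,"y": 0,"z": 10,"ax": 0,"ay": 0,"az": 0,"gripper": 0.5},{"x": 0,"y": 0,"z": 0,"ax": 0,"ay": 0,"az": 0,"gripper": 0.5},{"x": 0,"y": 0,"z": 0,"ax": 0,"ay": 0,"az": 0,"gripper": 0.5}]}}

```text
clock: 3.9
position: [0.3303, 0.2875, 0.0914]
ee_rot: [-0.046, 0.999, 0.0, 0.0]
ft_force: [0.5, 0.1, 0.0]
grip_width: 0.499
grasp_force: 0.0
```

```bash
python3 - <<'E'
from h import *
st(); plan([(328,286.2,65,185.1)])
E
```

```text
t 3.90 [330.3 287.5  91.4] yaw -174.7 tilt [0.    0.001] F [0.5 0.1 0. ] w 0.499 g 0.0 q [ 0.2   0.21 -1.08  2.06  0.22  0.99  0.67]
--
"x":2.5,"y":-1.1,"z":26.4,"az":0.2
```

{"method": "apply_moves", "body": {"rows": [{"x": 2,"y": -1,"z": 13,"ax": 0,"ay": 0,"az": 0,"gripper": 0.5},{"x": 0,"y": 0,"z": 13,"ax": 0,"ay": 0,"az": 0,"gripper": 0.5},{"x": 0,"y": 0,"z": 0,"ax": 0,"ay": 0,"az": 0,"gripper": 0.5},{"x": 0,"y": 0,"z": 0,"ax": 0,"ay": 0,"az": 0,"gripper": 0.75},{"x": 0,"y": 0,"z": 0,"ax": 0,"ay": 0,"az": 0,"gripper": 1}], "newtons": 80}}

```text
clock: 4.32
position: [0.3285, 0.2866, 0.0657]
ee_rot: [-0.046, 0.999, 0.0, 0.001]
ft_force: [0.0, -0.6, -0.1]
grip_width: 0.228
grasp_force: 0.0
```

{"method": "apply_moves", "body": {"rows": [{"x": 0,"y": 0,"z": 0,"ax": 0,"ay": 0,"az": 0,"gripper": 1},{"x": 0,"y": 0,"z": 0,"ax": 0,"ay": 0,"az": 0,"gripper": 1},{"x": 0,"y": 0,"z": 0,"ax": 0,"ay": 0,"az": 0,"gripper": 1}]}}

```text
clock: 4.57
position: [0.3285, 0.2863, 0.0655]
ee_rot: [-0.046, 0.999, -0.0, 0.001]
ft_force: [-0.6, -2.2, 8.6]
grip_width: 0.099
grasp_force: 80.2
```

```bash
python3 - <<'E'
from h import *
st()
E
```

```text
t 4.57 [328.5 286.3  65.5] yaw -174.7 tilt [0.002 0.   ] F [-0.6 -2.2  8.6] w 0.099 g 80.2 q [ 0.16  0.26 -1.05  2.09  0.28  0.94  0.62]
```

{"method": "apply_moves", "body": {"rows": [{"x": 0,"y": 0,"z": -15,"ax": 0,"ay": 0,"az": 0,"gripper": 1},{"x": 0,"y": 0,"z": -30,"ax": 0,"ay": 0,"az": 0,"gripper": 1},{"x": 0,"y": 0,"z": -35,"ax": 0,"ay": 0,"az": 0,"gripper": 1},{"x": 0,"y": 0,"z": -30,"ax": 0,"ay": 0,"az": 0,"gripper": 1},{"x": 0,"y": 0,"z": 0,"ax": 0,"ay": 0,"az": 0,"gripper": 1}], "newtons": 110}}

```text
clock: 4.98
position: [0.3296, 0.2884, 0.1798]
ee_rot: [-0.047, 0.999, 0.001, 0.004]
ft_force: [1.4, 0.2, -0.4]
grip_width: 0.095
grasp_force: 108.6
```

```bash
python3 - <<'E'
from h import *
st(); plan([(410,180,178,185),(550,100,178,184.4)],dmax=36)
E
```

```text
t 4.98 [329.6 288.4 179.8] yaw -174.6 tilt [0.007 0.003] F [ 1.4  0.2 -0.4] w 0.095 g 108.6 q [ 0.33  0.02 -1.13  1.97  0.02  1.16  0.85]
--
"x":-17.5,"y":-28.9,"z":0.5,"ay":0.1,"az":0.1
"x":-17.5,"y":-28.8,"z":0.5,"ay":0.1,"az":0.1
"x":-17.6,"y":-28.8,"z":0.5,"ax":0.1,"ay":0.1,"az":0.1
"x":-17.6,"y":-28.8,"z":0.5,"ay":0.1,"az":0.1
"x":-26.5,"y":-18.4,"az":0.1
--
"x":-26.6,"y":-18.3,"az":0.1
"x":-26.6,"y":-18.2,"az":0.1
"x":-26.6,"y":-18.2,"az":0.1
"x":-26.6,"y":-18.2,"az":0.2
```

{"method": "apply_moves", "body": {"rows": [{"x": -18,"y": -29,"z": 0,"ax": 0,"ay": 0,"az": 0,"gripper": 1},{"x": -18,"y": -29,"z": 0,"ax": 0,"ay": 0,"az": 0,"gripper": 1},{"x": -18,"y": -29,"z": 0,"ax": 0,"ay": 0,"az": 0,"gripper": 1},{"x": -18,"y": -29,"z": 0,"ax": 0,"ay": 0,"az": 0,"gripper": 1},{"x": -27,"y": -18,"z": 0,"ax": 0,"ay": 0,"az": 0,"gripper": 1}]}}

```text
clock: 5.4
position: [0.4391, 0.1587, 0.1746]
ee_rot: [-0.046, 0.999, -0.001, 0.0]
ft_force: [0.6, 0.6, 0.2]
grip_width: 0.087
grasp_force: 108.7
```

{"method": "apply_moves", "body": {"rows": [{"x": -27,"y": -18,"z": 0,"ax": 0,"ay": 0,"az": 0.2,"gripper": 1},{"x": -27,"y": -18,"z": 0,"ax": 0,"ay": 0,"az": 0.2,"gripper": 1},{"x": -27,"y": -18,"z": 0,"ax": 0,"ay": 0,"az": 0.2,"gripper": 1},{"x": -27,"y": -18,"z": 0,"ax": 0,"ay": 0,"az": 0.2,"gripper": 1},{"x": 0,"y": 0,"z": 0,"ax": 0,"ay": 0,"az": 0,"gripper": 1}]}}

```text
clock: 5.82
position: [0.5569, 0.0945, 0.1737]
ee_rot: [-0.036, 0.999, -0.0, 0.0]
ft_force: [-0.5, -1.1, -1.4]
grip_width: 0.091
grasp_force: 108.6
```

{"method": "apply_moves", "body": {"rows": [{"x": 0,"y": 0,"z": 0,"ax": 0,"ay": 0,"az": 0,"gripper": 1},{"x": 0,"y": 0,"z": 0,"ax": 0,"ay": 0,"az": 0,"gripper": 1}]}}

```text
clock: 5.98
position: [0.5521, 0.1001, 0.1744]
ee_rot: [-0.04, 0.999, 0.0, -0.0]
ft_force: [-0.5, -0.2, -1.0]
grip_width: 0.094
grasp_force: 108.6
```

```bash
python3 - <<'E'
from h import *
w=snap("wrist","w6"); s=snap("side","s6"); st()
p=get_obs()["position"]
for k,q in (("hole",(.510,.094,.045)),("pivot",(.5657,.1087,.065)),("handle",(.48,.160,.081)),("tip",p-[0,0,.057]),("tcp",p)): print(k,proj(w,q).round(),proj(s,q).round())
a=w["color"]; b=s["color"][200:320,230:390]
cv2.imwrite("pics/m3.png",np.vstack([np.hstack([cv2.resize(a[60:420,150:510],(480,480)),cv2.resize(b,(320,480),interpolation=cv2.INTER_CUBIC)])])[:,:,::-1])
E
```

```text
t 6.08 [551.8 100.4 174.7] yaw -175.4 tilt [ 0. -0.] F [-0.1  0.6 -0.1] w 0.090 g 108.6 q [ 0.46  0.36 -0.87  1.69  0.29  1.23  1.17]
hole [321. 163.] [280. 270.]
pivot [339. 263.] [253. 257.]
handle [455. 120.] [271. 272.]
tip [327. 269.] [260. 234.]
tcp [328. 325.] [259. 207.]
```

View pics/m3.png

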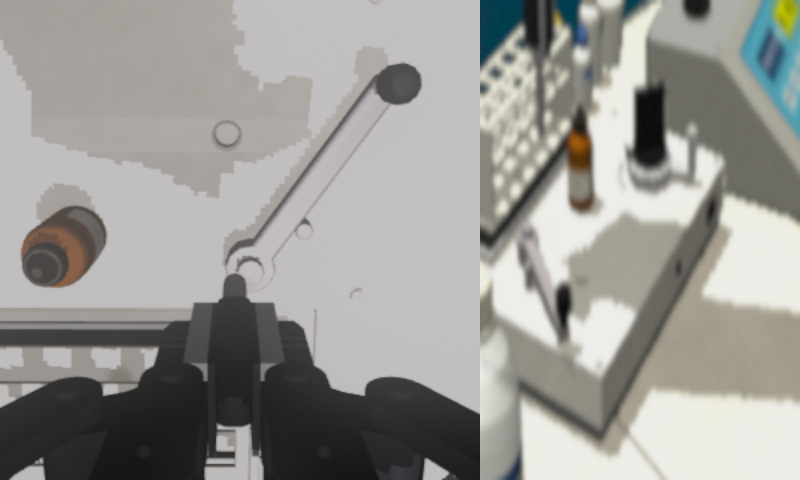

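The pin is held upright: its tip shows at about (327,266) against a predicted (327,269). The hole is at (320.3,159.8), the pivot stud at (337.5,262.5), the handle top at (450,123), and the rest post lies on the far side of the bar from the hole.

```bash
python3 - <<'E'
from h import *
w=load("w6");w3=load("w3");t=load("top0")
P=lambda u,v,z:plane(w,u,v,z)*1000
h=P(320.3,159.8,.045);p=P(337.5,262.5,.065);a=P(450,123,.081);print(h,p,a)
print("tri hole",tri([(w,320.3,159.8),(w3,305.7,204.5)]),"handle",tri([(w,450,123),(w3,358.9,141.5)]),"piv",tri([(w,337.5,262.5),(w3,351.7,257)]))
for d in (a-p,h-p): print(np.hypot(*d[:2]),np.degrees(np.arctan2(d[1],d[0])))
piv=p[:2]
for th in (128,136,150,165,180,195): print(th,(piv+60*np.array([np.cos(np.radians(th)),np.sin(np.radians(th))])).round(1))
E
```

```text
[508.12921703  93.19214341  45.        ] [565.62520637 107.97335872  65.        ] [481.56861816 157.61554762  81.        ]
tri hole (array([0.50927091, 0.09336702, 0.03647497]), [np.float64(0.4757531667973421), np.float64(0.475753166797362)]) handle (array([0.48106556, 0.16084767, 0.06923273]), [np.float64(0.2663584033159925), np.float64(0.2663584033159502)]) piv (array([0.56913905, 0.10861132, 0.05413066]), [np.float64(0.0651785473163937), np.float64(0.06517854731648326)])
97.620986166252 149.4347259638196
59.365588648121125 -165.58246819472353
128 [528.7 155.3]
136 [522.5 149.7]
150 [513.7 138. ]
165 [507.7 123.5]
180 [505.6 108. ]
195 [507.7  92.4]
```

```bash
python3 - <<'E'
from h import *
plan([(528.5,155.5,172,184.4),(528.5,155.5,106,184.4)],dmax=25)
E
```

```text
--
"x":6.3,"y":18.9,"z":0.9,"az":0.1
"x":6.3,"y":18.9,"z":0.9,"az":0.1
"x":6.3,"y":18.9,"z":0.8
"z":22
"z":22
--
"z":22
```

{"method": "apply_moves", "body": {"rows": [{"x": 6,"y": 19,"z": 1,"ax": 0,"ay": 0,"az": 0,"gripper": 1},{"x": 6,"y": 19,"z": 1,"ax": 0,"ay": 0,"az": 0,"gripper": 1},{"x": 7,"y": 19,"z": 1,"ax": 0,"ay": 0,"az": 0,"gripper": 1},{"x": 0,"y": 0,"z": 25,"ax": 0,"ay": 0,"az": 0,"gripper": 1},{"x": 0,"y": 0,"z": 25,"ax": 0,"ay": 0,"az": 0,"gripper": 1}]}}

```text
clock: 6.5
position: [0.5288, 0.1572, 0.1225]
ee_rot: [-0.041, 0.999, 0.0, 0.002]
ft_force: [0.6, -0.2, -0.9]
grip_width: 0.09
grasp_force: 108.7
```

{"method": "apply_moves", "body": {"rows": [{"x": 0,"y": 0,"z": 11,"ax": 0,"ay": 0,"az": 0,"gripper": 1},{"x": 0,"y": 0,"z": 0,"ax": 0,"ay": 0,"az": 0,"gripper": 1},{"x": 0,"y": 0,"z": 3,"ax": 0,"ay": 0,"az": 0,"gripper": 1},{"x": 0,"y": 0,"z": 0,"ax": 0,"ay": 0,"az": 0,"gripper": 1},{"x": 0,"y": 0,"z": 0,"ax": 0,"ay": 0,"az": 0,"gripper": 1}]}}

```text
clock: 6.92
position: [0.5297, 0.155, 0.1085]
ee_rot: [-0.039, 0.999, 0.0, 0.001]
ft_force: [0.7, 0.6, -0.1]
grip_width: 0.092
grasp_force: 108.6
```

```bash
python3 - <<'E'
from h import *
st()
c=np.array([565.6,108.2]); pts=[(*(c+60*np.array([np.cos(a),np.sin(a)])),105,184.4) for a in np.radians([133,140,147,154,161,168,175,182,189,193])]
plan(pts,dmax=12)
E
```

```text
t 6.92 [529.7 155.  108.5] yaw -175.5 tilt [0.002 0.   ] F [ 0.7  0.6 -0.1] w 0.092 g 108.6 q [ 0.35  0.42 -0.86  1.78  0.36  1.1   1.02]
--
"x":5.3,"y":-2.5,"z":3.5,"ay":0.1,"az":0.1
"x":5.4,"y":-4.9
"x":4.8,"y":-5.6
"x":4.1,"y":-6
"x":3.3,"y":-6.6
--
"x":2.5,"y":-6.9
"x":1.6,"y":-7.1
"x":0.8,"y":-7.3
"x":-0.1,"y":-7.3
"x":-0.5,"y":-4.2
```

{"method": "apply_moves", "body": {"rows": [{"x": 3,"y": -1,"z": 4,"ax": 0,"ay": 0,"az": 0,"gripper": 1},{"x": 3,"y": -2,"z": 0,"ax": 0,"ay": 0,"az": 0,"gripper": 1},{"x": 5,"y": -5,"z": 0,"ax": 0,"ay": 0,"az": 0,"gripper": 1},{"x": 5,"y": -6,"z": 0,"ax": 0,"ay": 0,"az": 0,"gripper": 1},{"x": 4,"y": -6,"z": 0,"ax": 0,"ay": 0,"az": 0,"gripper": 1}], "newtons": 120}}

```text
clock: 7.33
position: [0.5106, 0.1329, 0.1036]
ee_rot: [-0.039, 0.999, 0.0, 0.001]
ft_force: [2.1, 1.1, -0.5]
grip_width: 0.089
grasp_force: 119.0
```

{"method": "apply_moves", "body": {"rows": [{"x": 3,"y": -6.5,"z": 0,"ax": 0,"ay": 0,"az": 0,"gripper": 1},{"x": 2.5,"y": -7,"z": 0,"ax": 0,"ay": 0,"az": 0,"gripper": 1},{"x": 1.5,"y": -7,"z": 0,"ax": 0,"ay": 0,"az": 0,"gripper": 1},{"x": 1,"y": -7,"z": 0,"ax": 0,"ay": 0,"az": 0,"gripper": 1},{"x": 0,"y": -3,"z": 0,"ax": 0,"ay": 0,"az": 0,"gripper": 1}]}}

```text
clock: 7.75
position: [0.5051, 0.1012, 0.1034]
ee_rot: [-0.039, 0.999, -0.0, -0.0]
ft_force: [0.6, 4.3, 1.6]
grip_width: 0.085
grasp_force: 119.1
```

{"method": "apply_moves", "body": {"rows": [{"x": 0,"y": 0,"z": 0,"ax": 0,"ay": 0,"az": 0,"gripper": 1},{"x": 0,"y": 0,"z": 0,"ax": 0,"ay": 0,"az": 0,"gripper": 1},{"x": 0,"y": 0,"z": 0,"ax": 0,"ay": 0,"az": 0,"gripper": 1}]}}

```text
clock: 8.0
position: [0.505, 0.1027, 0.1033]
ee_rot: [-0.04, 0.999, 0.0, -0.0]
ft_force: [-0.6, 3.6, 2.1]
grip_width: 0.087
grasp_force: 119.1
```

```bash
python3 - <<'E'
from h import *
st(); w=snap("wrist","w7"); s=snap("side","s7")
p=get_obs()["position"]
for k,q in (("hole",(.5085,.0935,.045)),("tip",p-[0,0,.0575]),("tcp",p)): print(k,proj(w,q).round(1),proj(s,q).round(1))
cv2.imwrite("pics/m4.png",cv2.resize(w["color"][180:380,230:430],(600,600),interpolation=cv2.INTER_CUBIC)[:,:,::-1])
E
```

```text
t 8.00 [505.  102.7 103.3] yaw -175.5 tilt [-0.  0.] F [-0.6  3.6  2.1] w 0.087 g 119.1 q [ 0.47  0.35 -0.87  1.87  0.3   1.06  1.13]
hole [306.4 274. ] [280.5 270.1]
tip [326.7 268.8] [279.1 272.1]
tcp [327.5 325.3] [278.4 246.5]
```

View pics/m4.png

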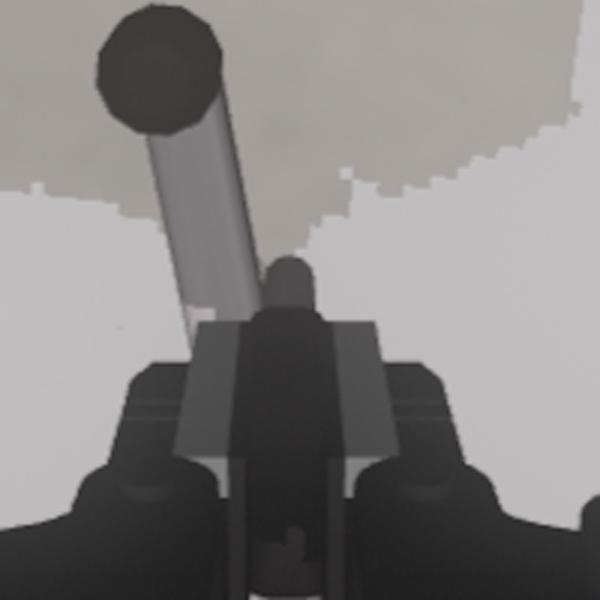

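The lever is following the pin; the side force is 3.6 N and the tip is at (327,267), where it should be. The hole is hidden under the bar, so I'll go on to its measured position.

{"method": "apply_moves", "body": {"rows": [{"x": -1,"y": -4,"z": -1,"ax": 0,"ay": 0,"az": 0,"gripper": 1},{"x": -1,"y": -4,"z": 0,"ax": 0,"ay": 0,"az": 0,"gripper": 1},{"x": -1,"y": -1.5,"z": 0,"ax": 0,"ay": 0,"az": 0,"gripper": 1},{"x": 0,"y": 0,"z": 0,"ax": 0,"ay": 0,"az": 0,"gripper": 1},{"x": 0,"y": 0,"z": 0,"ax": 0,"ay": 0,"az": 0,"gripper": 1}]}}

```text
clock: 8.52
position: [0.5081, 0.0928, 0.1038]
ee_rot: [-0.039, 0.999, -0.0, -0.001]
ft_force: [-5.4, 3.1, -0.6]
grip_width: 0.09
grasp_force: 118.9
```

```bash
python3 - <<'E'
from h import *
st(); w=snap("wrist","w8"); g=cv2.cvtColor(w["color"],cv2.COLOR_RGB2GRAY)
plan([(508.5,93.5,95,184.5)],dmax=4)
E
```

```text
t 8.52 [508.1  92.8 103.8] yaw -175.5 tilt [-0.002 -0.001] F [-5.4  3.1 -0.6] w 0.090 g 118.9 q [ 0.49  0.35 -0.87  1.87  0.3   1.07  1.15]
--
"x":-0.2,"y":0.2,"z":2.9
"x":-0.1,"y":0.2,"z":3,"ay":-0.1
"x":-0.2,"y":0.2,"z":2.9
```

{"method": "apply_moves", "body": {"rows": [{"x": 0,"y": 0,"z": 1.5,"ax": 0,"ay": 0,"az": 0,"gripper": 1},{"x": 0,"y": 0,"z": 1.5,"ax": 0,"ay": 0,"az": 0,"gripper": 1},{"x": 0,"y": 0,"z": 0,"ax": 0,"ay": 0,"az": 0,"gripper": 1},{"x": 0,"y": 0,"z": 0,"ax": 0,"ay": 0,"az": 0,"gripper": 1}]}}

```text
clock: 8.9
position: [0.5089, 0.0932, 0.1011]
ee_rot: [-0.039, 0.999, 0.0, -0.0]
ft_force: [-1.6, 4.6, -2.0]
grip_width: 0.09
grasp_force: 119.0
```

{"method": "apply_moves", "body": {"rows": [{"x": 0,"y": 0,"z": 2,"ax": 0,"ay": 0,"az": 0,"gripper": 1},{"x": 0,"y": 0,"z": 2,"ax": 0,"ay": 0,"az": 0,"gripper": 1},{"x": 0,"y": 0,"z": 0,"ax": 0,"ay": 0,"az": 0,"gripper": 1},{"x": 0,"y": 0,"z": 0,"ax": 0,"ay": 0,"az": 0,"gripper": 1}]}}

```text
clock: 9.23
position: [0.509, 0.0931, 0.0971]
ee_rot: [-0.039, 0.999, 0.0, 0.0]
ft_force: [-0.8, 4.6, -1.7]
grip_width: 0.092
grasp_force: 118.9
```

{"method": "apply_moves", "body": {"rows": [{"x": 0,"y": 0,"z": 3,"ax": 0,"ay": 0,"az": 0,"gripper": 1},{"x": 0,"y": 0,"z": 3,"ax": 0,"ay": 0,"az": 0,"gripper": 1},{"x": 0,"y": 0,"z": 2,"ax": 0,"ay": 0,"az": 0,"gripper": 1},{"x": 0,"y": 0,"z": 0,"ax": 0,"ay": 0,"az": 0,"gripper": 1},{"x": 0,"y": 0,"z": 0,"ax": 0,"ay": 0,"az": 0,"gripper": 1}]}}

```text
clock: 9.65
position: [0.5087, 0.093, 0.0889]
ee_rot: [-0.039, 0.999, 0.0, -0.0]
ft_force: [-0.4, 5.0, -3.2]
grip_width: 0.09
grasp_force: 119.1
```

{"method": "apply_moves", "body": {"rows": [{"x": 0,"y": 0,"z": 2,"ax": 0,"ay": 0,"az": 0,"gripper": 1},{"x": 0,"y": 0,"z": 1,"ax": 0,"ay": 0,"az": 0,"gripper": 1},{"x": 0,"y": 0,"z": 0,"ax": 0,"ay": 0,"az": 0,"gripper": 1},{"x": 0,"y": 0,"z": 0,"ax": 0,"ay": 0,"az": 0,"gripper": 1}]}}

```text
clock: 9.98
position: [0.5091, 0.093, 0.0867]
ee_rot: [-0.039, 0.999, -0.0, 0.0]
ft_force: [-3.1, 4.0, 6.5]
grip_width: 0.087
grasp_force: 120.4
```

{"method": "apply_moves", "body": {"rows": [{"x": 0,"y": 0,"z": 1,"ax": 0,"ay": 0,"az": 0,"gripper": 1},{"x": 0,"y": 0,"z": 0,"ax": 0,"ay": 0,"az": 0,"gripper": 1},{"x": 0,"y": 0,"z": 0,"ax": 0,"ay": 0,"az": 0,"gripper": 0.7},{"x": 0,"y": 0,"z": 0,"ax": 0,"ay": 0,"az": 0,"gripper": 0.7},{"x": 0,"y": 0,"z": 0,"ax": 0,"ay": 0,"az": 0,"gripper": 0.7}]}}

```text
clock: 10.4
position: [0.5092, 0.092, 0.0852]
ee_rot: [-0.039, 0.999, -0.001, 0.0]
ft_force: [-0.8, 0.2, 0.8]
grip_width: 0.304
grasp_force: 0.2
```

{"method": "apply_moves", "body": {"rows": [{"x": 0,"y": 0,"z": -10,"ax": 0,"ay": 0,"az": 0,"gripper": 0.7},{"x": 0,"y": 0,"z": -25,"ax": 0,"ay": 0,"az": 0,"gripper": 0.7},{"x": 0,"y": 0,"z": -35,"ax": 0,"ay": 0,"az": 0,"gripper": 0.7},{"x": 0,"y": 0,"z": -35,"ax": 0,"ay": 0,"az": 0,"gripper": 0.7},{"x": 0,"y": 0,"z": 0,"ax": 0,"ay": 0,"az": 0,"gripper": 0.7}]}}

```text
clock: 10.82
position: [0.5118, 0.0939, 0.1972]
ee_rot: [-0.039, 0.999, -0.0, 0.004]
ft_force: [1.2, 1.2, 0.0]
grip_width: 0.303
grasp_force: 0.0
```

```bash
python3 - <<'E'
from h import *
st(); w=snap("wrist","w9"); s=snap("side","s9")
for k,q in (("hole",(.5085,.0935,.045)),("pintop",(.5085,.0935,.099)),("knob",(.516,-.045,.1)),("peg",(.475,-.060,.079))): print(k,proj(w,q).round(1),proj(s,q).round(1))
a=cv2.resize(w["color"],(480,360),interpolation=cv2.INTER_AREA); b=cv2.resize(s["color"][210:315,240:400-67],(320,360),interpolation=cv2.INTER_CUBIC)
cv2.imwrite("pics/m5.png",np.hstack([a,b])[:,:,::-1])
E
```

```text
t 10.82 [511.8  93.9 197.2] yaw -175.5 tilt [0.009 0.   ] F [1.2 1.2 0. ] w 0.303 g 0.0 q [ 0.54  0.23 -0.91  1.77  0.2   1.23  1.23]
hole [326.  216.2] [280.5 270.1]
pintop [326.2 237.6] [279.9 246.3]
knob [ 75.2 232.3] [315.  221.9]
peg [ 63.7 152. ] [334.2 232.6]
```

View pics/m5.png

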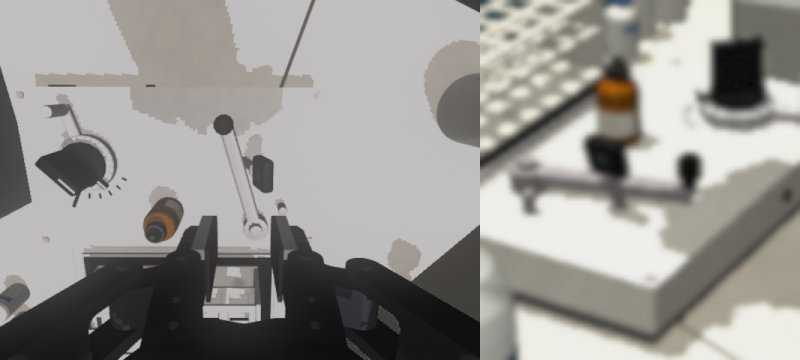

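The pin stands in the hole and holds the lever against it. It leans about 10° under the spring, which is what the hole's clearance allows. Now on to the knob.

```bash
python3 - <<'E'
from h import *
x,r=tri([(load("w9"),349.3,229.3),(load("s9"),276.3,255.2)]); print("tab",x,r)
plan([(560,-45,190,195)],dmax=36)
E
```

```text
tab [0.50674776 0.10722084 0.08522931] [np.float64(0.5611584336213402), np.float64(0.5611584336214004)]
--
"x":-7.9,"y":-28.2,"z":0.5,"az":-2.1
"x":-6.8,"y":-28.6,"z":0.5,"az":-2.1
"x":-5.7,"y":-28.7,"z":0.5,"ay":0.1,"az":-2.1
"x":-4.7,"y":-28.9,"z":0.5,"az":-2.1
"x":-3.7,"y":-29.1,"z":0.5,"ax":-0.1,"ay":0.1,"az":-2.1
```

{"method": "apply_moves", "body": {"rows": [{"x": -8,"y": -28,"z": 0,"ax": 0,"ay": 0,"az": -2,"gripper": 0.5},{"x": -7,"y": -29,"z": 0,"ax": 0,"ay": 0,"az": -2,"gripper": 0.5},{"x": -6,"y": -29,"z": 0,"ax": 0,"ay": 0,"az": -2,"gripper": 0.5},{"x": -5,"y": -29,"z": 0,"ax": 0,"ay": 0,"az": -2,"gripper": 0.5},{"x": -4,"y": -29,"z": 0,"ax": 0,"ay": 0,"az": -2,"gripper": 0.5}]}}

```text
clock: 11.33
position: [0.5596, -0.047, 0.1894]
ee_rot: [-0.127, 0.992, -0.0, -0.001]
ft_force: [0.4, -0.2, -0.1]
grip_width: 0.501
grasp_force: 0.0
```

{"method": "apply_moves", "body": {"rows": [{"x": 0,"y": 0,"z": 0,"ax": 0,"ay": 0,"az": 0,"gripper": 0.5},{"x": 0,"y": 0,"z": 0,"ax": 0,"ay": 0,"az": 0,"gripper": 0.5},{"x": 0,"y": 0,"z": 0,"ax": 0,"ay": 0,"az": 0,"gripper": 0.5}]}}

```text
clock: 11.58
position: [0.5594, -0.0445, 0.1896]
ee_rot: [-0.126, 0.992, 0.0, -0.001]
ft_force: [0.0, 1.0, -0.0]
grip_width: 0.498
grasp_force: 0.0
```

```bash
cat > knob.py <<'E'
from h import *
import sys
def meas(w):
    g=cv2.cvtColor(w["color"],cv2.COLOR_RGB2GRAY)
    c=proj(w,(.516,-.045,.045)); u0,v0=int(c[0]),int(c[1]); print("pred axis px",u0,v0)
    m=(cv2.adaptiveThreshold(g,255,cv2.ADAPTIVE_THRESH_MEAN_C,cv2.THRESH_BINARY_INV,21,15))
    n,l,s,ce=cv2.connectedComponentsWithStats(m)
    T=[]
    for i in range(1,n):
        if 4<=s[i,4]<250:
            p=plane(w,*ce[i],.045)*1000; d=p[:2]-[516,-45]; r=np.hypot(*d)
            if 26<r<48: T.append((p[0],p[1],r,np.degrees(np.arctan2(d[1],d[0])),s[i,4]))
    for q in sorted(T,key=lambda q:-q[3]): print(np.round(q,1))
    # white pointer line inside black knob
    k=(g<75).astype(np.uint8); n,l,s,ce=cv2.connectedComponentsWithStats(k)
    i=l[v0-25:v0+25,u0-25:u0+25]; i=np.bincount(i[i>0]).argmax(); print("knob blob",s[i],ce[i])
    ys,xs=np.where(l==i); hull=cv2.convexHull(np.stack([xs,ys],1).astype(np.int32)); h=np.zeros_like(k); cv2.fillConvexPoly(h,hull,1)
    wm=((g>120)&(h>0)).astype(np.uint8); n,l2,s2,c2=cv2.connectedComponentsWithStats(wm)
    for j in range(1,n):
        if s2[j,4]>12:
            y,x=np.where(l2==j); P=np.array([plane(w,a,b,.1)[:2]*1000 for a,b in zip(x,y)],np.float32); print("white",s2[j],cv2.minAreaRect(P),P.mean(0))
E
python3 - <<'E'
from knob import *
st(); w=snap("wrist","w10"); meas(w)
E
```

```text
t 11.58 [559.4 -44.5 189.6] yaw -165.5 tilt [-0.001  0.001] F [ 0.  1. -0.] w 0.498 g 0.0 q [ 0.7   0.34 -0.84  1.67  0.27  1.25  1.63]
pred axis px 342 161
[533.  -15.7  33.9  59.9  26. ]
[541.8 -20.9  35.3  43.   16. ]
[547.7 -29.2  35.4  26.5  24. ]
[551.3 -38.7  35.8  10.1  30. ]
[551.7 -48.4  35.9  -5.5  28. ]
[555.5 -60.7  42.5 -21.7 138. ]
[544.4 -66.9  35.9 -37.6  29. ]
[537.2 -73.7  35.7 -53.5  28. ]
[528.1 -77.9  35.1 -69.8  33. ]
[525.3 -70.1  26.8 -69.8   7. ]
knob blob [ 309  135   64   66 2409] [341.96139477 161.18015774]
white [345 179  15  20  88] ((523.9336547851562, -40.010231018066406), (12.091492652893066, 1.8683851957321167), 48.63377380371094) [523.96375 -39.99526]
white [365 186   4   7  17] ((522.2742919921875, -32.576393127441406), (3.2669522762298584, 1.3958183526992798), 1.9014962911605835) [522.4705   -32.454254]
```

```bash
python3 - <<'E'
from h import *
from scipy.optimize import least_squares
T=np.array([[533,-15.7],[541.8,-20.9],[547.7,-29.2],[551.3,-38.7],[551.7,-48.4],[544.4,-66.9],[537.2,-73.7],[528.1,-77.9]])
v=np.array([0,.3,.6,.9,1.2,1.8,2.1,2.4])
f=lambda p:(T-(p[:2]+p[2]*np.stack([np.cos(p[3]+np.pi/3-v),np.sin(p[3]+np.pi/3-v)],1))).ravel()
r=least_squares(f,[516,-45,35,.07]); print(r.x,np.degrees(r.x[3]),np.abs(r.fun).max())
c=r.x[:2]; d=np.array([523.95,-40])-c; print("line centre vs axis",d,np.degrees(np.arctan2(d[1],d[0])))
d=np.array([555.5,-60.7])-c; print("long mark",np.degrees(np.arctan2(d[1],d[0])))
plan([(c[0],c[1],140,228.6)],dmax=30)
E
```

```text
[ 5.18491727e+02 -4.57176783e+01  3.35649088e+01  6.96263333e-02] 3.9892950405442917 0.3496877724562246
line centre vs axis [5.45827292 5.71767829] 46.329655442594465
long mark -22.039928497336923
--
"x":8,"y":1.7,"z":10,"az":-6.8
"x":7.7,"y":2.7,"z":10,"az":-6.8
"x":7.4,"y":3.5,"z":9.9,"az":-6.8
"x":6.9,"y":4.4,"z":10,"az":-6.8
"x":6.4,"y":5.2,"z":10,"ax":0.1,"az":-6.8
```

{"method": "apply_moves", "body": {"rows": [{"x": 8,"y": 2,"z": 10,"ax": 0,"ay": 0,"az": -6.7,"gripper": 0.5},{"x": 8,"y": 3,"z": 10,"ax": 0,"ay": 0,"az": -6.7,"gripper": 0.5},{"x": 7,"y": 3,"z": 10,"ax": 0,"ay": 0,"az": -6.6,"gripper": 0.6},{"x": 7,"y": 4,"z": 10,"ax": 0,"ay": 0,"az": -6.6,"gripper": 0.6},{"x": 6,"y": 5,"z": 10,"ax": 0,"ay": 0,"az": -6.4,"gripper": 0.6}]}}

```text
clock: 12.05
position: [0.5189, -0.0455, 0.1399]
ee_rot: [-0.406, 0.914, -0.0, -0.0]
ft_force: [-0.2, 0.1, 0.6]
grip_width: 0.399
grasp_force: 0.0
```

{"method": "apply_moves", "body": {"rows": [{"x": 0,"y": 0,"z": 0,"ax": 0,"ay": 0,"az": 0,"gripper": 0.6},{"x": 0,"y": 0,"z": 0,"ax": 0,"ay": 0,"az": 0,"gripper": 0.6},{"x": 0,"y": 0,"z": 0,"ax": 0,"ay": 0,"az": 0,"gripper": 0.6}]}}

```text
clock: 12.3
position: [0.5203, -0.0461, 0.141]
ee_rot: [-0.401, 0.916, -0.0, 0.0]
ft_force: [-0.3, -0.1, 0.5]
grip_width: 0.402
grasp_force: 0.0
```

```bash
python3 - <<'E'
from knob import *
st(); w=snap("wrist","w11"); meas(w); plan([(518.5,-45.5,80,227.5)],dmax=25)
E
```

```text
t 12.30 [520.3 -46.1 141. ] yaw -132.7 tilt [ 0.001 -0.   ] F [-0.3 -0.1  0.5] w 0.402 g 0.0 q [ 0.82  0.33 -0.94  1.82  0.29  1.14  2.18]
pred axis px 333 243
[533.  -16.   33.6  59.6  20. ]
[547.8 -29.4  35.4  26.1  25. ]
[551.1 -38.7  35.6  10.2  34. ]
[551.7 -48.6  35.9  -5.8  33. ]
[555.6 -60.8  42.6 -21.8 181. ]
[544.4 -67.   36.  -37.8  39. ]
[532.8 -66.7  27.4 -52.2   5. ]
[537.2 -74.   35.9 -53.8  40. ]
[529.9 -68.1  27.  -58.8   6. ]
[528.1 -78.2  35.4 -69.9  39. ]
knob blob [ 294  216   71   99 1870] [330.89144385 251.24171123]
white [328 285   5  30 147] ((524.5767211914062, -39.44588851928711), (13.611059188842773, 1.7541570663452148), 47.53923797607422) [524.4397   -39.562546]
white [342 285   8  24  84] ((519.2797241210938, -36.91883087158203), (11.13222885131836, 2.5313031673431396), 32.02293395996094) [518.3071   -37.145546]
white [311 286   9  23  99] ((527.3709106445312, -44.214935302734375), (10.834969520568848, 2.863114356994629), 66.16956329345703) [527.38196  -45.145256]
--
"x":0.3,"y":0.7,"z":20.4
"x":0.3,"y":0.6,"z":20.3,"az":-0.1
"x":0.2,"y":0.7,"z":20.4,"ax":-0.1
```

{"method": "apply_moves", "body": {"rows": [{"x": 1,"y": 1,"z": 21,"ax": 0,"ay": 0,"az": 0,"gripper": 0.6},{"x": 0,"y": 1,"z": 20,"ax": 0,"ay": 0,"az": 0,"gripper": 0.6},{"x": 0,"y": 0,"z": 20,"ax": 0,"ay": 0,"az": 0,"gripper": 0.6},{"x": 0,"y": 0,"z": 0,"ax": 0,"ay": 0,"az": 0,"gripper": 0.6},{"x": 0,"y": 0,"z": 0,"ax": 0,"ay": 0,"az": 0,"gripper": 0.7}], "newtons": 30}}

```text
clock: 12.77
position: [0.5176, -0.0457, 0.0795]
ee_rot: [-0.402, 0.915, 0.0, -0.0]
ft_force: [0.1, -0.8, 0.7]
grip_width: 0.303
grasp_force: 0.0
```

{"method": "apply_moves", "body": {"rows": [{"x": 0,"y": 0,"z": 0,"ax": 0,"ay": 0,"az": 0,"gripper": 0.8},{"x": 0,"y": 0,"z": 0,"ax": 0,"ay": 0,"az": 0,"gripper": 1},{"x": 0,"y": 0,"z": 0,"ax": 0,"ay": 0,"az": 0,"gripper": 1},{"x": 0,"y": 0,"z": 0,"ax": 0,"ay": 0,"az": 0,"gripper": 1},{"x": 0,"y": 0,"z": 0,"ax": 0,"ay": 0,"az": 0,"gripper": 1}]}}

```text
clock: 13.18
position: [0.5183, -0.0455, 0.0809]
ee_rot: [-0.403, 0.915, -0.0, 0.001]
ft_force: [-2.9, 1.9, 7.6]
grip_width: 0.113
grasp_force: 33.5
```

```bash
python3 - <<'E'
from h import *
st(); print(get_obs()["torque"].round(2)); plan([(518.5,-45.7,80,158)])
E
```

```text
t 13.18 [518.3 -45.5  80.9] yaw -132.5 tilt [ 0.002 -0.   ] F [-2.9  1.9  7.6] w 0.113 g 33.5 q [ 0.78  0.41 -0.91  1.88  0.37  1.03  2.12]
[ 0.55  0.76 -0.  ]
--
"z":0.1,"az":7
"y":-0.1,"z":0.1,"az":6.9
"z":0.1,"az":7
"z":0.1,"az":6.9
"az":7
--
"y":-0.1,"z":0.1,"az":6.9
"z":0.1,"az":7
"x":-0.1,"z":0.1,"az":6.9
"z":0.1,"az":7
"z":0.1,"ay":0.1,"az":6.9
```

{"method": "apply_moves", "body": {"rows": [{"x": 0,"y": 0,"z": 0,"ax": 0,"ay": 0,"az": 6.9,"gripper": 1},{"x": 0,"y": 0,"z": 0,"ax": 0,"ay": 0,"az": 6.9,"gripper": 1},{"x": 0,"y": 0,"z": 0,"ax": 0,"ay": 0,"az": 6.9,"gripper": 1},{"x": 0,"y": 0,"z": 0,"ax": 0,"ay": 0,"az": 6.9,"gripper": 1},{"x": 0,"y": 0,"z": 0,"ax": 0,"ay": 0,"az": 6.9,"gripper": 1}]}}

```text
clock: 13.6
position: [0.5182, -0.0455, 0.0809]
ee_rot: [-0.11, 0.994, -0.0, 0.001]
ft_force: [-3.9, 3.0, 5.4]
grip_width: 0.11
grasp_force: 33.5
```

{"method": "apply_moves", "body": {"rows": [{"x": 0,"y": 0,"z": 0,"ax": 0,"ay": 0,"az": 6.9,"gripper": 1},{"x": 0,"y": 0,"z": 0,"ax": 0,"ay": 0,"az": 6.9,"gripper": 1},{"x": 0,"y": 0,"z": 0,"ax": 0,"ay": 0,"az": 6.9,"gripper": 1},{"x": 0,"y": 0,"z": 0,"ax": 0,"ay": 0,"az": 6.9,"gripper": 1},{"x": 0,"y": 0,"z": 0,"ax": 0,"ay": 0,"az": 5.5,"gripper": 1}]}}

```text
clock: 14.02
position: [0.5182, -0.0453, 0.0809]
ee_rot: [0.177, 0.984, 0.0, 0.001]
ft_force: [-3.5, 3.2, 6.3]
grip_width: 0.114
grasp_force: 33.5
```

{"method": "apply_moves", "body": {"rows": [{"x": 0,"y": 0,"z": 0,"ax": 0,"ay": 0,"az": 0,"gripper": 1},{"x": 0,"y": 0,"z": 0,"ax": 0,"ay": 0,"az": 0,"gripper": 1},{"x": 0,"y": 0,"z": 0,"ax": 0,"ay": 0,"az": 0,"gripper": 1},{"x": 0,"y": 0,"z": 0,"ax": 0,"ay": 0,"az": 0,"gripper": 1}]}}

```text
clock: 14.35
position: [0.5182, -0.0453, 0.0809]
ee_rot: [0.174, 0.985, 0.0, 0.001]
ft_force: [-4.2, 3.4, 7.2]
grip_width: 0.113
grasp_force: 33.5
```

```bash
python3 - <<'E'
from knob import *
st(); w=snap("wrist","w12"); meas(w)
E
```

```text
t 14.35 [518.2 -45.3  80.9] yaw 159.9 tilt [0.001 0.   ] F [-4.2  3.4  7.2] w 0.113 g 33.5 q [ 0.61  0.34 -0.69  1.89  0.26  1.    1.02]
pred axis px 325 280
[470.  -33.8  47.3 166.3  16. ]
[485.3 -29.8  34.2 153.7   5. ]
[487.5 -27.8  33.3 148.9   4. ]
[489.9 -26.2  32.1 144.3  18. ]
[494.  -17.5  35.2 128.7  24. ]
[494.2 -11.4  40.  122.9  24. ]
[499.2  -3.   45.2 111.8  46. ]
[508.7  -4.3  41.3 100.2   8. ]
[518.8  -8.4  36.7  85.6   8. ]
[520.6 -10.7  34.6  82.3  13. ]
[532.8 -15.9  33.6  60.1  65. ]
[541.1 -21.5  34.4  43.1  58. ]
[546.  -41.2  30.3   7.1  77. ]
[536.4 -67.6  30.4 -48.   75. ]
[527.9 -68.2  26.1 -62.9   4. ]
[514.2 -79.4  34.4 -93.1   4. ]
[511.9 -84.8  40.  -95.9  10. ]
[509.5 -89.5  44.9 -98.3   6. ]
knob blob [    0   252   640   228 80518] [341.9011277  405.00237214]
white [ 349  256  167  116 8280] ((517.992431640625, -12.752681732177734), (57.24685287475586, 24.491024017333984), 55.2277946472168) [515.6878   -12.212744]
white [ 188  266  100   91 3583] ((499.8218994140625, -61.571937561035156), (15.62582015991211, 34.43539810180664), 12.255282402038574) [4
[... 695 characters left out ...]
883789), (2.327467441558838, 6.875620365142822), 4.028748035430908) [556.612    35.31137]
white [ 11 396  67  40 262] ((508.47906494140625, -134.26100158691406), (1.8178637027740479, 25.758926391601562), 11.856208801269531) [ 507.5872  -130.99117]
white [603 403  37  33 634] ((571.1451416015625, 31.62078285217285), (10.846364974975586, 11.860359191894531), 80.8580093383789) [570.21027  33.51605]
white [471 404  24  21 293] ((553.94091796875, -9.180512428283691), (8.764431953430176, 5.048584938049316), 34.03872299194336) [553.83    -8.7028]
white [484 423  18  10  95] ((559.6218872070312, -5.994407653808594), (2.296855926513672, 5.006292819976807), 4.625624656677246) [559.5704     -5.9080725]
```

{"method": "apply_moves", "body": {"rows": [{"x": 0,"y": 0,"z": 0,"ax": 0,"ay": 0,"az": 2,"gripper": 1},{"x": 0,"y": 0,"z": 0,"ax": 0,"ay": 0,"az": 0,"gripper": 1},{"x": 0,"y": 0,"z": 0,"ax": 0,"ay": 0,"az": 0,"gripper": 0.7},{"x": 0,"y": 0,"z": 0,"ax": 0,"ay": 0,"az": 0,"gripper": 0.6},{"x": 0,"y": 0,"z": 0,"ax": 0,"ay": 0,"az": 0,"gripper": 0.6}]}}

```text
clock: 14.82
position: [0.518, -0.0464, 0.0798]
ee_rot: [0.192, 0.981, -0.0, 0.001]
ft_force: [0.6, 0.1, -0.8]
grip_width: 0.401
grasp_force: 0.0
```

{"method": "apply_moves", "body": {"rows": [{"x": 0,"y": 0,"z": -20,"ax": 0,"ay": 0,"az": 0,"gripper": 0.6},{"x": 0,"y": 0,"z": -25,"ax": 0,"ay": 0,"az": 0,"gripper": 0.6},{"x": -15,"y": 0,"z": -30,"ax": 0,"ay": 0,"az": -5,"gripper": 0.6},{"x": -15,"y": 0,"z": -15,"ax": 0,"ay": 0,"az": -5,"gripper": 0.6},{"x": 0,"y": 0,"z": 0,"ax": 0,"ay": 0,"az": 0,"gripper": 0.6}]}}

```text
clock: 15.23
position: [0.5494, -0.0575, 0.1732]
ee_rot: [0.104, 0.995, -0.0, 0.004]
ft_force: [1.4, -0.3, -0.1]
grip_width: 0.402
grasp_force: 0.0
```

{"method": "apply_moves", "body": {"rows": [{"x": 0,"y": 0,"z": 0,"ax": 0,"ay": 0,"az": 0,"gripper": 0.6},{"x": 0,"y": 0,"z": 0,"ax": 0,"ay": 0,"az": 0,"gripper": 0.6}]}}

```text
clock: 15.4
position: [0.5451, -0.0561, 0.1685]
ee_rot: [0.106, 0.994, 0.0, -0.001]
ft_force: [-0.7, -0.0, -0.2]
grip_width: 0.402
grasp_force: 0.0
```

```bash
python3 - <<'E'
from knob import *
st(); w=snap("wrist","w13"); meas(w)
g=cv2.cvtColor(w["color"],cv2.COLOR_RGB2GRAY)
# peg top: at ~48mm from axis, z .079
print("peg pred",proj(w,(.4745,-.0602,.079)),"ring",proj(w,(.5185,-.0457,.056)))
u,v=map(int,proj(w,(.4775,-.0680,.068)).round()) 
u2,v2=map(int,proj(w,(.479,-.074,.079)).round()); print("peg by model",u2,v2); print(g[v2-22:v2+22:3,u2-30:u2+30:3])
E
```

```text
t 15.40 [545.1 -56.1 168.5] yaw 167.8 tilt [-0.001  0.   ] F [-0.7 -0.  -0.2] w 0.402 g 0.0 q [ 0.64  0.3  -0.73  1.73  0.21  1.19  1.22]
pred axis px 333 183
[491.9 -26.6  30.3 142.6   8. ]
[494.2 -23.6  30.6 135.5  16. ]
[532.9 -15.9  33.7  59.8  34. ]
[541.3 -21.4  34.6  43.1  31. ]
[547.4 -29.2  35.2  26.6  29. ]
[551.2 -38.5  35.7  10.4  30. ]
[544.5 -67.   36.  -37.6  31. ]
[537.  -73.8  35.7 -53.9  31. ]
[528.1 -78.   35.2 -69.9  30. ]
[519.8 -71.5  26.8 -81.9  14. ]
[ 479.   -62.7   41.  -154.4  238. ]
knob blob [312 161  39  59 942] [332.83121019 188.77919321]
white [332 209   5   8  34] ((521.9419555664062, -47.404510498046875), (1.909123182296753, 3.403900384902954), 78.0185546875) [521.9315  -47.44638]
peg pred [288.28158583 117.91338114] ring [334.05271417 190.65043844]
peg by model 264 133
[[180 181 181 182 182 181 181 182 183 182 182 181 181 181 160 168 172 173
  168 120]
 [181 181 181 182 182 181 181 182 182 182 182 182 181 181 159 170 172 174
  173 160]
 [181 180 181 182 181 181 181 181 181 181 181 181 181 182 161 169 171 173
  172 169]
 [181 181 181 181 180 180 181 
[... 290 characters left out ...]
 183 149
  168 171]
 [180 180 181 181 181 182 182 183 182 180 181 181 181 182 182 182 183 182
  146 173]
 [180 180 181 182 182 182 182 182 181 180 180 181 182 183 183 183 182 182
  159 159]
 [180 180 182 183 183 182 182 181 181 181 181 181 182 183 184 184 182 182
  181 133]
 [180 180 181 182 182 182 182 182 182 181 181 182 183 184 183 183 182 181
  181 181]
 [180 180 181 181 181 182 181 182 182 181 182 183 184 183 183 183 182 182
  180 180]
 [180 180 180 180 181 181 181 182 182 182 182 182 183 183 183 183 183 182
  181 181]
 [180 180 180 180 181 180 180 181 181 182 182 182 183 182 182 182 182 182
  181 181]
 [180 180 180 181 181 181 180 180 181 182 182 182 182 182 182 182 181 182
  182 182]]
```

```bash
python3 - <<'E'
from h import *
w=load("w13"); print(ray(w,320,240)[0])
cv2.imwrite("pics/m6.png",cv2.resize(w["color"][90:240,245:415],(680,600),interpolation=cv2.INTER_CUBIC)[:,:,::-1])
E
```

```text
[ 0.4808703  -0.04303738  0.29928561]
```

View pics/m6.png

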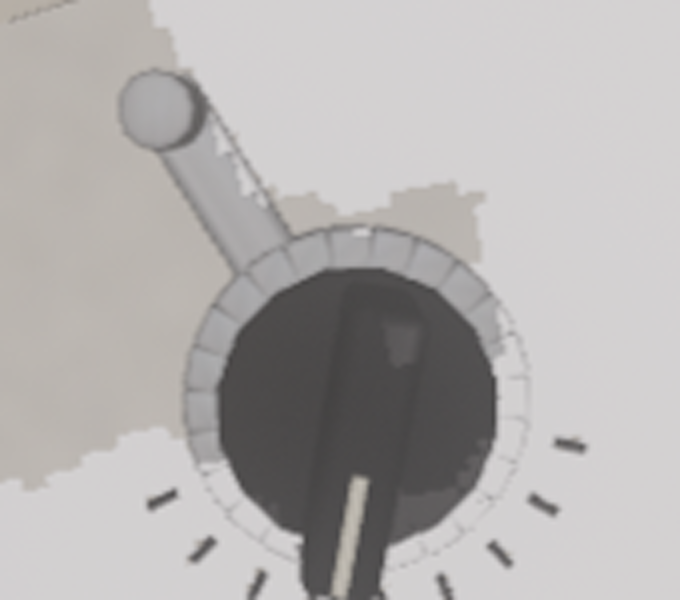

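The peg top is at (285,117.5) and the knob bar points down-image, with its white pointer line running (335,209)–(330,239).

```bash
python3 - <<'E'
from h import *
w=load("w13"); c=np.array([518.5,-45.7]); P=lambda u,v,z:plane(w,u,v,z)[:2]*1000
g=cv2.cvtColor(w["color"],cv2.COLOR_RGB2GRAY)
sub=g[206:262,318:345]; ys,xs=np.where(sub>115); n,l,s,ce=cv2.connectedComponentsWithStats((sub>115).astype(np.uint8))
ang=lambda d:np.degrees(np.arctan2(d[1],d[0]))
j=l[227-206-8:227-206+8,332-318-4:332-318+4]; j=np.bincount(j[j>0]).argmax(); y,x=np.where(l==j); pts=np.array([P(a+318,b+206,.1) for a,b in zip(x,y)],np.float32); print(s[j],cv2.minAreaRect(pts),pts.mean(0),ang(pts.mean(0)-c))
print("line",ang(P(330,239.25,.1)-P(335.25,209.25,.1)))
p=P(285,117.5,.079);print("peg",p,np.hypot(*(p-c)),ang(p-c))
w2=load("w2");w4=load("w10");print("tri peg",tri([(w,285,117.5),(w2,218.7,184.3),(load("top0"),367,233.5)]))
E
```

```text
[  5   3  22  53 654] ((532.9629516601562, -49.90519332885742), (10.325763702392578, 26.001123428344727), 77.76025390625) [536.8952   -50.350937] -14.188978335174934
line -21.640621816166785
peg [473.96169852 -61.74944114] 47.341787665856444 -160.1832997651534
tri peg (array([ 0.47223922, -0.06360677,  0.06105704]), [np.float64(1.2049384756241508), np.float64(0.9373687822042968), np.float64(1.1754547561798474)])
```

```bash
python3 - <<'E'
from h import *
plan([(473.8,-61.8,120,199.8),(473.8,-61.8,71,199.8)],dmax=25)
E
```

```text
--
"x":13.6,"y":-4.1,"z":9.7,"az":-6.4
"x":14,"y":-2.6,"z":9.6,"az":-6.4
"x":14.2,"y":-1,"z":9.7,"az":-6.4
"x":14.2,"y":0.6,"z":9.7,"ay":-0.1,"az":-6.4
"x":14.1,"y":2.2,"z":9.6,"az":-6.4
--
"z":24.5
"z":24.5
```

{"method": "apply_moves", "body": {"rows": [{"x": 14,"y": -4,"z": 8,"ax": 0,"ay": 0,"az": -6.4,"gripper": 0.6},{"x": 14,"y": -3,"z": 8,"ax": 0,"ay": 0,"az": -6.4,"gripper": 0.6},{"x": 14,"y": -1,"z": 8,"ax": 0,"ay": 0,"az": -6.4,"gripper": 0.6},{"x": 14,"y": 1,"z": 8,"ax": 0,"ay": 0,"az": -6.4,"gripper": 0.6},{"x": 14,"y": 2,"z": 8,"ax": 0,"ay": 0,"az": -6.4,"gripper": 0.6}]}}

```text
clock: 15.87
position: [0.4732, -0.0617, 0.1279]
ee_rot: [-0.175, 0.985, 0.0, -0.001]
ft_force: [0.4, 0.8, 0.2]
grip_width: 0.398
grasp_force: 0.0
```

{"method": "apply_moves", "body": {"rows": [{"x": 0,"y": 0,"z": 0,"ax": 0,"ay": 0,"az": 0,"gripper": 0.6},{"x": 0,"y": 0,"z": 0,"ax": 0,"ay": 0,"az": 0,"gripper": 0.6},{"x": 0,"y": 0,"z": 0,"ax": 0,"ay": 0,"az": 0,"gripper": 0.6}]}}

```text
clock: 16.12
position: [0.4755, -0.0619, 0.1295]
ee_rot: [-0.171, 0.985, -0.0, 0.0]
ft_force: [-1.0, 0.3, -0.1]
grip_width: 0.4
grasp_force: 0.0
```

```bash
python3 - <<'E'
from h import *
st(); plan([(473.8,-61.8,72,199.8)],dmax=25)
E
```

```text
t 16.12 [475.5 -61.9 129.5] yaw -160.3 tilt [ 0. -0.] F [-1.   0.3 -0.1] w 0.400 g 0.0 q [ 0.8   0.2  -0.82  1.94  0.16  1.07  1.82]
--
"x":0.5,"y":0.2,"z":19.2
"x":0.5,"y":0.3,"z":19.1,"az":-0.1
"x":0.5,"y":0.2,"z":19.2
```

{"method": "apply_moves", "body": {"rows": [{"x": 1,"y": 0.5,"z": 20,"ax": 0,"ay": 0,"az": 0,"gripper": 0.6},{"x": 0,"y": 0,"z": 20,"ax": 0,"ay": 0,"az": 0,"gripper": 0.6},{"x": 0,"y": 0,"z": 17,"ax": 0,"ay": 0,"az": 0,"gripper": 0.6},{"x": 0,"y": 0,"z": 0,"ax": 0,"ay": 0,"az": 0,"gripper": 0.6},{"x": 0,"y": 0,"z": 0,"ax": 0,"ay": 0,"az": 0,"gripper": 0.75}]}}

```text
clock: 16.53
position: [0.4742, -0.0613, 0.0723]
ee_rot: [-0.172, 0.985, 0.001, -0.0]
ft_force: [0.2, -0.5, 0.3]
grip_width: 0.275
grasp_force: 0.0
```

{"method": "apply_moves", "body": {"rows": [{"x": 0,"y": 0,"z": 0,"ax": 0,"ay": 0,"az": 0,"gripper": 0.85},{"x": 0,"y": 0,"z": 0,"ax": 0,"ay": 0,"az": 0,"gripper": 1},{"x": 0,"y": 0,"z": 0,"ax": 0,"ay": 0,"az": 0,"gripper": 1},{"x": 0,"y": 0,"z": 0,"ax": 0,"ay": 0,"az": 0,"gripper": 1}]}}

```text
clock: 16.87
position: [0.4749, -0.0617, 0.0734]
ee_rot: [-0.173, 0.985, -0.0, 0.001]
ft_force: [0.8, 3.0, 4.3]
grip_width: 0.096
grasp_force: 29.5
```

```bash
python3 - <<'E'
from h import *
st(); o=get_obs(); d=o["position"][:2]*1000-[518.5,-45.7]; print(np.hypot(*d),np.degrees(np.arctan2(d[1],d[0])))
E
```

```text
t 16.87 [474.9 -61.7  73.4] yaw -160.1 tilt [ 0.002 -0.   ] F [0.8 3.  4.3] w 0.096 g 29.5 q [ 0.76  0.28 -0.8   1.99  0.25  0.96  1.76]
46.4574198808567 -159.88838759275336
```

{"method": "apply_moves", "body": {"rows": [{"x": -0.2,"y": 4.2,"z": 0,"ax": 0,"ay": 0,"az": 5,"gripper": 1},{"x": -0.2,"y": 4.2,"z": 0,"ax": 0,"ay": 0,"az": 5,"gripper": 1},{"x": -0.2,"y": 4.2,"z": 0,"ax": 0,"ay": 0,"az": 5,"gripper": 1},{"x": -0.2,"y": 4.2,"z": 0,"ax": 0,"ay": 0,"az": 5,"gripper": 1},{"x": -0.2,"y": 4.2,"z": 0,"ax": 0,"ay": 0,"az": 5,"gripper": 1}]}}

```text
clock: 17.28
position: [0.472, -0.042, 0.0733]
ee_rot: [0.047, 0.999, -0.001, 0.001]
ft_force: [0.1, -2.8, 6.9]
grip_width: 0.095
grasp_force: 29.7
```

{"method": "apply_moves", "body": {"rows": [{"x": -0.2,"y": 4.2,"z": 0,"ax": 0,"ay": 0,"az": 5,"gripper": 1},{"x": -0.2,"y": 4.2,"z": 0,"ax": 0,"ay": 0,"az": 5,"gripper": 1},{"x": -0.2,"y": 4.2,"z": 0,"ax": 0,"ay": 0,"az": 5,"gripper": 1},{"x": 0,"y": 0,"z": 0,"ax": 0,"ay": 0,"az": 0,"gripper": 1},{"x": 0,"y": 0,"z": 0,"ax": 0,"ay": 0,"az": 0,"gripper": 1}]}}

```text
clock: 17.7
position: [0.4749, -0.0289, 0.0733]
ee_rot: [0.175, 0.985, -0.0, 0.001]
ft_force: [-1.4, 1.0, 7.1]
grip_width: 0.096
grasp_force: 29.8
```

```bash
python3 - <<'E'
from h import *
st(); o=get_obs(); d=o["position"][:2]*1000-[518.5,-45.7]; print(np.hypot(*d),np.degrees(np.arctan2(d[1],d[0])))
E
```

```text
t 17.70 [474.9 -28.9  73.3] yaw 159.9 tilt [ 0.002 -0.001] F [-1.4  1.   7.1] w 0.096 g 29.8 q [ 0.62  0.26 -0.71  2.    0.2   0.95  1.02]
46.763578206157966 158.95485150773538
```

{"method": "apply_moves", "body": {"rows": [{"x": -0.1,"y": 3.5,"z": 0,"ax": 0,"ay": 0,"az": 4,"gripper": 1},{"x": 0,"y": 2,"z": 0,"ax": 0,"ay": 0,"az": 2,"gripper": 1},{"x": 0,"y": 0,"z": 0,"ax": 0,"ay": 0,"az": 0,"gripper": 1},{"x": 0,"y": 0,"z": 0,"ax": 0,"ay": 0,"az": 0,"gripper": 1}]}}

```text
clock: 18.03
position: [0.4768, -0.0243, 0.0733]
ee_rot: [0.226, 0.974, -0.0, 0.001]
ft_force: [-1.6, -1.0, 7.8]
grip_width: 0.095
grasp_force: 29.8
```

{"method": "apply_moves", "body": {"rows": [{"x": 0,"y": 1.5,"z": 0,"ax": 0,"ay": 0,"az": 0,"gripper": 1},{"x": 0,"y": 0,"z": 0,"ax": 0,"ay": 0,"az": 0,"gripper": 1},{"x": 0,"y": 0,"z": 0,"ax": 0,"ay": 0,"az": 0,"gripper": 1}]}}

```text
clock: 18.28
position: [0.4769, -0.0241, 0.0732]
ee_rot: [0.226, 0.974, -0.001, 0.0]
ft_force: [-3.6, -4.5, 10.1]
grip_width: 0.093
grasp_force: 30.2
```

```bash
python3 - <<'E'
from h import *
st(); o=get_obs(); d=o["position"][:2]*1000-[518.5,-45.7]; print(np.hypot(*d),np.degrees(np.arctan2(d[1],d[0])),"tang F",R.from_quat(o["ee_rot"]).inv().apply(o["ft_force"]))
E
```

```text
t 18.28 [476.9 -24.1  73.2] yaw 153.8 tilt [ 0.    -0.003] F [-3.6 -4.5 10.1] w 0.093 g 30.2 q [ 0.59  0.26 -0.7   2.    0.2   0.96  0.91]
46.85807827105298 152.60207425780214 tang F [  1.25632814  -5.70596209 -10.08863278]
```

{"method": "apply_moves", "body": {"rows": [{"x": 0,"y": 1.5,"z": 0,"ax": 0,"ay": 0,"az": 0,"gripper": 1},{"x": 0,"y": 1.5,"z": 0,"ax": 0,"ay": 0,"az": 0,"gripper": 1},{"x": 0,"y": 0,"z": 0,"ax": 0,"ay": 0,"az": 0,"gripper": 1},{"x": 0,"y": 0,"z": 0,"ax": 0,"ay": 0,"az": 0,"gripper": 1}]}}

```text
clock: 18.62
position: [0.4771, -0.0237, 0.0731]
ee_rot: [0.227, 0.974, -0.003, -0.001]
ft_force: [-10.4, -11.5, 15.6]
grip_width: 0.098
grasp_force: 30.9
```

{"method": "apply_moves", "body": {"rows": [{"x": 0,"y": -2,"z": 0,"ax": 0,"ay": 0,"az": 0,"gripper": 1},{"x": 0,"y": 0,"z": 0,"ax": 0,"ay": 0,"az": 0,"gripper": 0.7},{"x": 0,"y": 0,"z": 0,"ax": 0,"ay": 0,"az": 0,"gripper": 0.6},{"x": 0,"y": 0,"z": 0,"ax": 0,"ay": 0,"az": 0,"gripper": 0.6}]}}

```text
clock: 18.95
position: [0.4774, -0.0215, 0.0725]
ee_rot: [0.226, 0.974, -0.0, 0.0]
ft_force: [0.5, -0.2, 0.2]
grip_width: 0.399
grasp_force: 0.0
```

{"method": "apply_moves", "body": {"rows": [{"x": 0,"y": 0,"z": -20,"ax": 0,"ay": 0,"az": 0,"gripper": 0.6},{"x": 0,"y": 0,"z": -30,"ax": 0,"ay": 0,"az": 0,"gripper": 0.6},{"x": -20,"y": 0,"z": -30,"ax": 0,"ay": 0,"az": 0,"gripper": 0.6},{"x": -35,"y": 0,"z": -25,"ax": 0,"ay": 0,"az": -5,"gripper": 0.6},{"x": -15,"y": 0,"z": 0,"ax": 0,"ay": 0,"az": 0,"gripper": 0.6}]}}

```text
clock: 19.37
position: [0.5442, -0.0527, 0.1818]
ee_rot: [0.181, 0.983, -0.0, 0.004]
ft_force: [0.9, -1.4, 0.6]
grip_width: 0.4
grasp_force: 0.0
```

{"method": "apply_moves", "body": {"rows": [{"x": 0,"y": 0,"z": 0,"ax": 0,"ay": 0,"az": 0,"gripper": 0.6},{"x": 0,"y": 0,"z": 0,"ax": 0,"ay": 0,"az": 0,"gripper": 0.6},{"x": 0,"y": 0,"z": 0,"ax": 0,"ay": 0,"az": 0,"gripper": 0.6}]}}

```text
clock: 19.62
position: [0.5388, -0.0499, 0.1758]
ee_rot: [0.183, 0.983, 0.0, -0.001]
ft_force: [0.7, 0.3, -0.5]
grip_width: 0.398
grasp_force: 0.0
```

```bash
python3 - <<'E'
from h import *
st(); w=snap("wrist","w20"); s=snap("side","s20"); c=np.array([518.5,-45.7])
g=cv2.cvtColor(w["color"],cv2.COLOR_RGB2GRAY)
# pointer line: bright comps near the bar outer half, z=.1
for th in (110,125,140):
  n,l,S,ce=cv2.connectedComponentsWithStats((g>th).astype(np.uint8))
  for j in range(1,n):
    if 20<S[j,4]<300:
        y,x=np.where(l==j);P=np.array([plane(w,a,b,.1)[:2]*1000 for a,b in zip(x,y)],np.float32)
        if np.hypot(*(P.mean(0)-c))<16: r=cv2.minAreaRect(P); d=P.mean(0)-c; print(th,S[j],r,np.degrees(np.arctan2(d[1],d[0])))
a=np.radians(153.1); q=np.array([*(c+48*np.array([np.cos(a),np.sin(a)])),79])/1000; u,v=proj(w,q); print("peg at stop px",u,v)
k=cv2.HoughCircles(cv2.medianBlur(g,3)[int(v)-40:int(v)+40,int(u)-40:int(u)+40],cv2.HOUGH_GRADIENT,1,15,param1=40,param2=10,minRadius=6,maxRadius=14)
if k is not None:
  for cc in k[0][:4]:
    p=plane(w,cc[0]+int(u)-40,cc[1]+int(v)-40,.079)[:2]*1000-c; print(cc,np.hypot(*p),np.degrees(np.arctan2(p[1],p[0])))
d=np.abs(s["color"].astype(int)-load("s9")["color"]).max(2); print("lever/pin region change",d[240:290,240:290].mean(), "saline",np.abs(s["color"].astype(int)-load("side0")["color"])[270:360,205:255].mean(),"oil",d[228:254,272:290].mean())
E
```

```text
t 19.62 [538.8 -49.9 175.8] yaw 158.9 tilt [-0.002  0.001] F [ 0.7  0.3 -0.5] w 0.398 g 0.0 q [ 0.62  0.27 -0.7   1.74  0.19  1.2   1.07]
peg at stop px 329.00148157829625 117.73713636813989
[39.5 41.5  9.6] 47.59868206934293 153.3619777166491
[35.5 62.5 11.1] 36.92979686332783 154.96842477161653
lever/pin region change 1.1784 saline 2.8905185185185185 oil 1.3867521367521367
```

{"method": "apply_moves", "body": {"rows": [{"x": -15,"y": 0,"z": -15,"ax": 0,"ay": 0,"az": 0,"gripper": 0.6},{"x": -10,"y": 0,"z": -15,"ax": 0,"ay": 0,"az": 0,"gripper": 0.6},{"x": 0,"y": 0,"z": 0,"ax": 0,"ay": 0,"az": 0,"gripper": 0.6},{"x": 0,"y": 0,"z": 0,"ax": 0,"ay": 0,"az": 0,"gripper": 0.6}]}}

```text
clock: 20.05
position: [0.563, -0.0593, 0.2067]
ee_rot: [0.183, 0.983, 0.0, 0.0]
ft_force: [-0.2, -0.5, -0.6]
grip_width: 0.4
grasp_force: 0.0
```

```bash
python3 - <<'E'
from h import *
st(); w=snap("wrist","w21"); c=np.array([518.5,-45.7]); g=cv2.cvtColor(w["color"],cv2.COLOR_RGB2GRAY)
for th in (95,110,125,140,155):
  n,l,S,ce=cv2.connectedComponentsWithStats((g>th).astype(np.uint8))
  for j in range(1,n):
    if 15<S[j,4]<400:
        y,x=np.where(l==j);P=np.array([plane(w,a,b,.1)[:2]*1000 for a,b in zip(x,y)],np.float32)
        if np.hypot(*(P.mean(0)-c))<18: d=P.mean(0)-c; print(th,S[j],cv2.minAreaRect(P),np.degrees(np.arctan2(d[1],d[0])))
E
```

```text
t 20.05 [563.  -59.3 206.7] yaw 158.9 tilt [ 0.001 -0.   ] F [-0.2 -0.5 -0.6] w 0.400 g 0.0 q [ 0.6   0.3  -0.69  1.64  0.2   1.27  1.08]
125 [318 163   4  27 107] ((527.2205810546875, -49.36824035644531), (1.6788760423660278, 14.403643608093262), 68.63089752197266) -22.91534257201223
140 [318 163   4  27 100] ((527.2192993164062, -49.37150192260742), (1.671657919883728, 14.403665542602539), 68.63004302978516) -23.354684052692914
155 [318 163   4  27  70] ((527.2171630859375, -49.376708984375), (1.660422444343567, 14.39899730682373), 68.62998962402344) -23.085014256619083
155 [291 172   7   8  31] ((521.7266845703125, -62.280941009521484), (3.495832920074463, 2.373185634613037), 23.311077117919922) -79.24000050102421
```

The pointer line reads 68.6°−90° = −21.4°, and the long mark is at about −21.9°. Ring, pin and lever are all in place and the arm is clear, so I'm handing in.

```bash
python3 -c "
from workcell import *
print(hand_in())"
```

```text
the job is handed in; nothing more can be done
None
```

I handed the job in at 20 s: the pin is fully down in the hole (leaning about 10°) and holds the lever, the knob pointer is within about half a degree of the long mark, the lock ring is tight against its stop, and nothing touched the bottles or the tub.

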